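# Put the scale's calibration weights back in their graded block

## Robot

A 6-joint arm with a two-finger parallel gripper is mounted at the origin on a cart in front of the work surface, level with it; the furniture and walls round the work are solid. World frame = base frame: x ahead of the robot, y to its left, z up, the work surface at z = 0. Lengths are in m, angles in rad, forces in N, time in s.
With the tool pointing down it reaches from about 0.425 to 0.95 m from the base axis. Payload 3.5 kg.
Tool frame: the origin (TCP) lies midway between the tips of the shut fingers; the grasp point (between the pads) lies 19 mm behind it; z points along the fingers, x is the direction in which the jaws open and shut, and the axes are right-handed (so a half turn about z gives the same grasp; the last joint's range is limited). The gripper opens to 85 mm and grips with 20 to 120 N. Pads are 22 mm wide; open, the fingers measure 114 mm over their backs; the gripper's body (76 mm by 85 mm) begins 54 mm behind the grasp point. The pads swing forward as they close: fully open they stand 13 mm farther back than shut.
Start: joints at [-1.273, 0.286, 1.577, -0, 1.279, -0.15], TCP at [0.292, -0.608, 0.231] pointing down, gripper open.
Joint ranges: [-2.77, 2.77], [-0.9, 2.22], [0.21, 2.48], [-1.53, 4.67], [0.24, 2.81], [-2.84, 2.84]. Speed limits (rad/s): [2.79, 2.79, 3.14, 3.14, 3.14, 3.14].

## Interface

Orientations are given as a unit quaternion [x, y, z, w].
In Python, from plant import readout, optics, ctrl gives the robot as it stands. The module is installed in compiled form; this text tells all that it offers.
- The arm moves only by the shell command python3 -m crank 'ROWS' [OPENING] [FORCE]. ROWS is text: rows parted by semicolons, each of 6 numbers parted by spaces: the shift along the tool's x, y, z in mm, then the turn, a rotation vector about the tool's x, y, z in rad. In form: dx dy dz ax ay az; .... A call has 1 to 5 rows; each row shifts and turns the commanded pose from where the row before left it, along the tool's axes as they then stand; what a row does not reach is not made up. A row lasts 1/8 s, in which the tool goes at most 62.5 mm and 10.7 degrees, less where a joint would pass 70% of its speed; a pose out of reach is approached as far as the arm can. A call is refused whole if a number of a shift passes 62.5 or a number of a turn 0.188, either way. A call with a gripper value outside its range is refused whole. OPENING is the opening, from -1 (shut) to 1 (fully open), set as the call begins (- or left out, the last holds). The fingers move at their own pace and stop on an object; FORCE is the grip in N (left out, the last holds). Time passes only in rows, so rows that do not move let the fingers close. It gives the time, the measured TCP pose, the force and the opening at its end, in the units of the state.
- readout.get_state(): the state, without advancing time (a new reading comes with each control period).
- optics.read_camera(name): name is "scene" or "top" or "wrist"; returns the picture (480x640x3 uint8, red, green, blue); there is no depth.
- optics.calibration(name): a dict with "mtx" (3x3 intrinsics, pixels), "rvec" (rotation vector, rad) and "tvec" (3), from world to camera coordinates, as OpenCV has them; the wrist camera has in their place "tool_from_camera" (4x4, takes a point from camera to tool coordinates, whose origin is the TCP and whose axes are the tool frame's). Camera axes: x right, y down, z forward; pixel columns grow to the right and rows downward; lengths in m; the calibration is good to about 2 mm. A picture is of the moment at which its call begins: read the wrist's pose just before it. calibration takes no time and is no camera call.
- ctrl.sign_off(): hands the job in, once; it reports no verdict.
Trained networks look in the newest picture that a camera, given by its name, has taken for a name from the list of things; names that differ only in an ending like _2 or _b are one class to them, and where a whole thing is asked for, a point or a joint stands for the part that bears it (a point fixed in the world has none). Each returns a list of dicts, best first, with "p" (0 to 1); they miss things now and then, are a little off and sometimes report something else, mostly with a low value. They report only what shows in the picture. A call takes as long as a camera call. They do not tell look-alikes from the thing itself.
- optics.recognise(camera, thing): "xy" ([column, row] as shares, 0 to 1, of the picture: columns of its width, rows of its height, amid what is visible of it).
The state is a dict: "time": time; "qpos": joint angles; "dq": joint speeds; "joint_efforts": joint torques, N m; "eef_pos": TCP position; "tcp_rot": TCP orientation; "contact_force": force on the tool from outside, world axes, zero at the start; "wrist_torque": the same for the moment, N m; "opening": opening from 0.0 (shut) to 1.0 (fully open).
Only numpy, scipy, OpenCV 4.12 (cv2) and the standard library are available. Lean on these libraries where they do the work, as an engineer would, in place of code of your own. Each camera call takes 0.05 s, during which the arm holds its last target.

## Task

Put the four brass calibration weights away in their wooden block, each standing upright and fully down in the well of its own size, so that they stand in a row from largest to smallest. The tweezers left lying across the block are in the way: lay them flat on the soldering board. Leave the glass spirit lamp where it stands.

Things in the scene. Friction and masses are not known exactly. Their poses are not given: they have to be found in the camera images.
- weight_xl_mid (a point): The largest of four brass knob weights, standing loose on the bench: a cylinder 49 mm in diameter and 36 mm high with its foot edge bevelled by 2 mm, then a neck 5 mm high, then a round knob 28 mm in diameter and 11 mm high to lift it by; 52 mm high in all, about 620 g. This point is on its axis, half-way up (26 mm above its foot); z points up to the knob.
- weight_l_mid (a point): The second largest of four brass knob weights, standing loose on the bench: a cylinder 38 mm in diameter and 32 mm high with its foot edge bevelled by 2 mm, then a neck 5 mm high, then a round knob 23 mm in diameter and 10 mm high to lift it by; 47 mm high in all, about 340 g. This point is on its axis, half-way up (23.5 mm above its foot); z points up to the knob.
- weight_m_mid (a point): The second smallest of four brass knob weights, standing loose on the bench: a cylinder 27 mm in diameter and 26 mm high with its foot edge bevelled by 2 mm, then a neck 4 mm high, then a round knob 18 mm in diameter and 9 mm high to lift it by; 39 mm high in all, about 145 g. This point is on its axis, half-way up (19.5 mm above its foot); z points up to the knob.
- weight_s_mid (a point): The smallest of four brass knob weights, standing loose on the bench: a cylinder 16 mm in diameter and 20 mm high with its foot edge bevelled by 2 mm, then a neck 4 mm high, then a round knob 12 mm in diameter and 9 mm high to lift it by; 33 mm high in all, about 42 g. This point is on its axis, half-way up (16.5 mm above its foot); z points up to the knob.
- weight_block: Pale wooden block, fixed, at any angle; 74 (x) by 212 (y) by 21 mm high; origin: centre of underside, z up. Four round wells at x = 0, largest to smallest: y = +70 (bore 59), +7 (bore 48), -45 (bore 37), -86 mm (bore 26 mm), one for each weight by size. Green floors 14 mm above the bench; wells 7 mm deep, the upper 3.5 mm a 45 degree countersink (mouth 7 mm wider than bore).
- tweezers_mid (a point): Loose steel tweezers, 124 mm long (y axis), 15 mm wide at the middle (x axis), 9 mm thick (z axis), about 25 g, lying flat along the top of the weight block over its wells. This point is at their middle, half-way through the thickness.
- board: The pale ceramic soldering board, fixed flat on the bench: 121 mm (its x) by 151 mm (its y), 13 mm thick. Origin at the centre of the underside, z up.
- lamp: Glass spirit lamp with a brass burner, loose, 69 mm in diameter and 74 mm high, standing near the weights; to be left alone. Origin at the centre of its underside, z up.
- flex_shaft: Fixed obstacle: the black flexible drive shaft that runs from a handpiece lying by the soldering board across the bench, rising slowly (its upper side 30 to 85 mm above the bench on the robot's left, 100 mm straight ahead), then steeply to the motor hanging ahead and to the right, 0.27 m up. Carry things over its low part or in front of it. Origin: a point near its middle, 28 mm above the bench.
There are look-alikes about, which are no part of the job. Leave any green look-alike of the part that bears weight_xl_mid alone.

How it is judged:
By the outcome, as a careful person would: the job done as asked, in the order asked, and still so for the second after the job is handed in, with the robot touching nothing.
It also fails if it takes over 141 s, if anything falls off the work surface, if the arm or the gripper's body presses on something with over 40 N, if the wrist force passes 120 N, or if a joint passes its speed limit or range.

## Working session

There is one attempt and no reset: what is moved stays moved. The work goes in short steps, Python scripts to look and compute and a shell command to move; the robot and the scene stay as the last step left them, time stands still between calls to the robot, and variables do not carry over. Pictures are saved under pics/ and viewed, and the job is handed in when it is done.

```bash
mkdir -p pics; ls
cat > h.py <<'E'
import numpy as np, cv2
from plant import readout, optics, ctrl
from scipy.spatial.transform import Rotation as R
def save(name,fn):
    im=optics.read_camera(name); cv2.imwrite('pics/'+fn,im[:,:,::-1]); return im
def cam(name):
    c=optics.calibration(name); K=np.array(c['mtx'],float)
    if name=='wrist':
        s=readout.get_state(); T=np.eye(4); T[:3,:3]=R.from_quat(s['tcp_rot']).as_matrix(); T[:3,3]=s['eef_pos']
        M=T@np.array(c['tool_from_camera']); return K,M[:3,:3],M[:3,3]
    Rm=R.from_rotvec(np.ravel(c['rvec'])).as_matrix(); t=np.ravel(c['tvec'])
    return K,Rm.T,-Rm.T@t
def ray(C,uv,z):
    K,Rw,o=C; d=Rw@np.linalg.inv(K)@np.array([uv[0],uv[1],1.]); return o+d*(z-o[2])/d[2]
def proj(C,p):
    K,Rw,o=C; q=K@(Rw.T@(np.array(p)-o)); return q[:2]/q[2]
E
python3 - <<'E'
from h import *
print(readout.get_state())
save('top','top0.png');save('scene','scene0.png')
for n in('top','scene'):
    C=cam(n);print(n,C[2],C[1][:,2])
    for t,z in [('weight_xl_mid',.026),('weight_l_mid',.0235),('weight_m_mid',.0195),('weight_s_mid',.0165),('weight_block',.015),('tweezers_mid',.0255),('board',.013),('lamp',.037),('flex_shaft',.028)]:
        r=optics.recognise(n,t)
        print(n,t,[(round(d['p'],2),[int(d['xy'][0]*640),int(d['xy'][1]*480)],ray(C,(d['xy'][0]*640,d['xy'][1]*480),z)[:2].round(3).tolist()) for d in r])
E
```

```text
pics
{'time': 0.0, 'qpos': array([-1.27298529e+00,  2.87147891e-01,  1.57815831e+00,  4.62753294e-05,
        1.27861468e+00, -1.50009108e-01]), 'dq': array([ 4.32418666e-04,  1.96124149e-03,  1.02698535e-03, -8.39561789e-05,
       -1.72114272e-03,  1.07071409e-03]), 'joint_efforts': array([ 6.83427015e-05, -4.05977619e+01, -2.92628396e+01, -1.26964374e-04,
        5.87062910e-03, -3.32806422e-07]), 'eef_pos': array([ 0.29211423, -0.60779628,  0.22996915]), 'tcp_rot': array([ 8.46459584e-01, -5.32451704e-01, -8.67221249e-04, -7.76906472e-04]), 'contact_force': array([-0.52004102,  0.02129813,  0.20923441]), 'wrist_torque': array([ 0.00899999, -0.01312961, -0.01900367]), 'opening': 1.0017254996078224}
top [0.26091458 0.06176225 1.58639427] [ 1.59796099e-01  4.02790073e-04 -9.87149960e-01]
top weight_xl_mid [(0.7, [336, 299], [0.343, 0.033]), (0.62, [252, 207], [0.583, 0.243])]
top weight_l_mid [(0.75, [351, 260], [0.44, -0.008])]
top weight_m_mid [(0.66, [221, 237], [0.508, 0.324])]
top weight_s_mid [(0.52, [182, 224], [0.546, 0.424]), (0.37, [267, 284], [0.386, 0.208])]
top weight_block [(0.88, [457, 270], [0.408, -0.276]), (0.22, [269, 283], [0.389, 0.202])]
top tweezers_mid []
top board [(0.84, [267, 284], [0.387, 0.207])]
top lamp [(0.57, [215, 193], [0.622, 0.335])]
top flex_shaft []
scene [-0.12708571 -0.57717348  0.69400582] [ 0.5704128   0.58833606 -0.5731404 ]
scene weight_xl_mid [(0.64, [304, 212], [0.592, 0.23]), (0.56, [280, 288], [0.343, 0.032])]
scene weight_l_mid [(0.77, [323, 273], [0.449, 0.005])]
scene weight_m_mid [(0.43, [261, 209], [0.523, 0.331])]
scene weight_s_mid [(0.74, [250, 257], [0.369, 0.176]), (0.55, [249, 193], [0.556, 0.431])]
scene weight_block [(0.96, [416, 360], [0.405, -0.289])]
scene tweezers_mid [(0.55, [413, 354], [0.406, -0.28])]
scene board []
scene lamp [(0.77, [289, 195], [0.609, 0.312])]
scene flex_shaft []
```

View pics/top0.png

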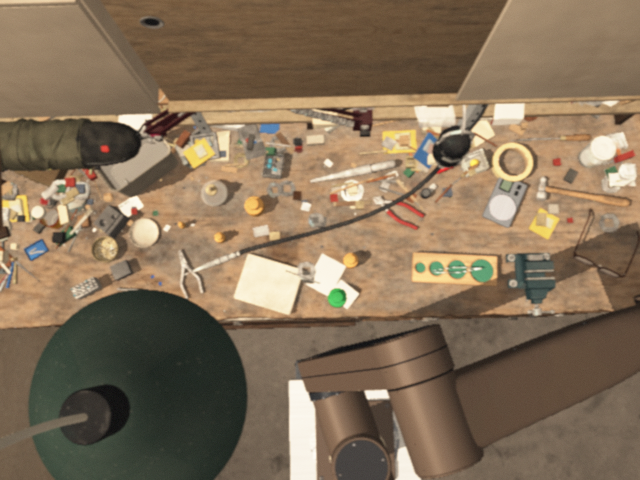

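View pics/scene0.png

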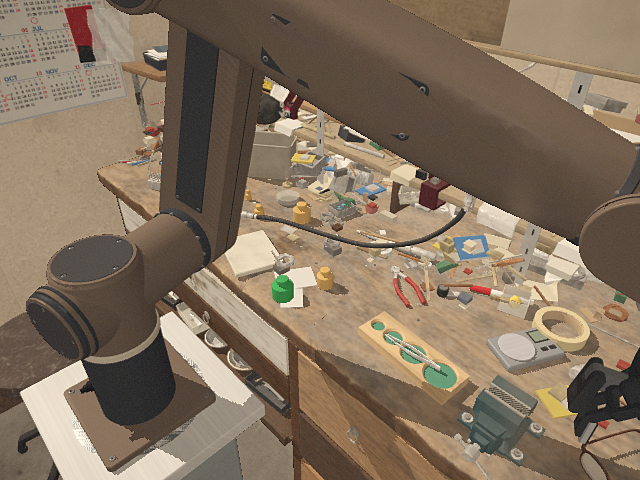

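Run:
```python
import cv2
a=cv2.imread('pics/top0.png')[170:320,160:400]; cv2.imwrite('pics/c1.png',cv2.resize(a,None,fx=3.3,fy=3.3,interpolation=3))
a=cv2.imread('pics/top0.png')[210:330,390:530]; cv2.imwrite('pics/c2.png',cv2.resize(a,None,fx=5,fy=5,interpolation=3))
a=cv2.imread('pics/scene0.png')[160:310,220:420]; cv2.imwrite('pics/c3.png',cv2.resize(a,None,fx=4,fy=4,interpolation=3))
```

```text
(no output)
```

View pics/c1.png

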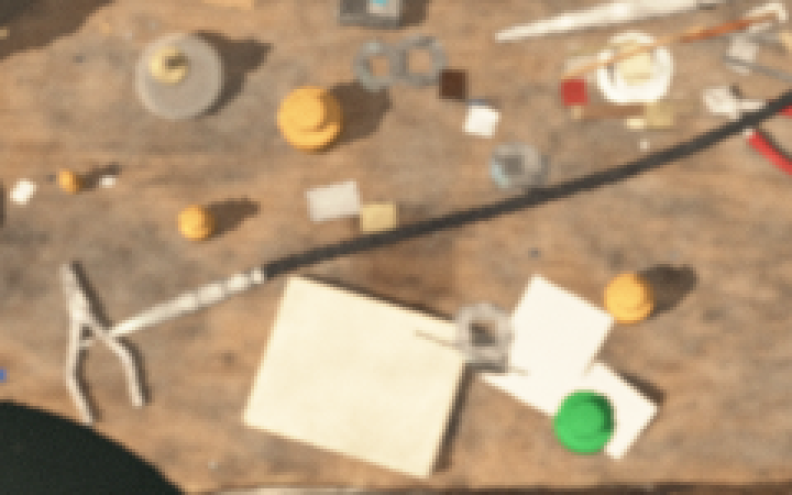

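View pics/c2.png

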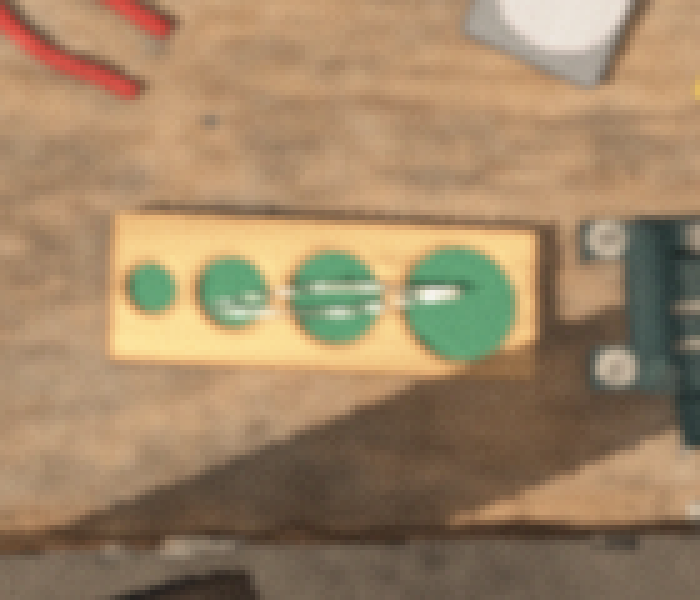

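View pics/c3.png

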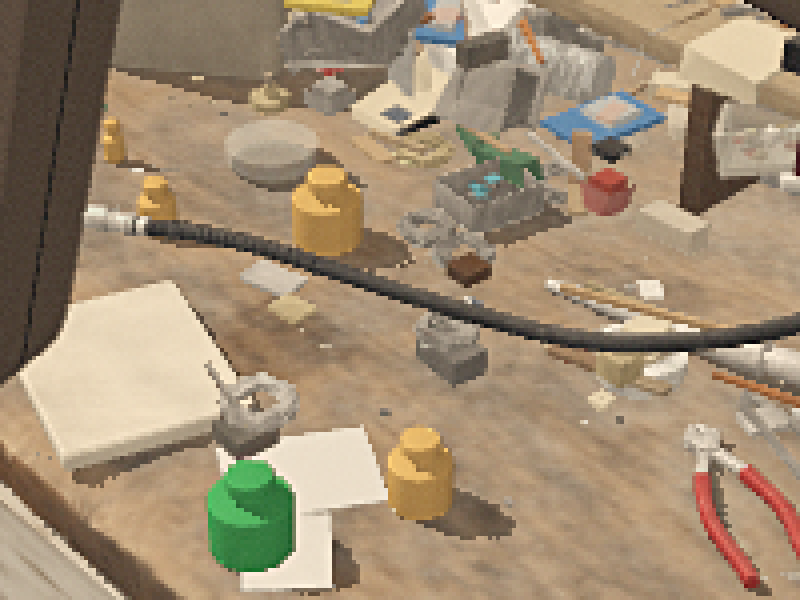

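Candidates in the top view are brass XL (252,207), L (351,260), M (221,237) and S (182,224). The green look-alike at (336,299) and the gunmetal or steel bits don't match. The description says brass, so the crop confirms XL is the one by the lamp (215,193). The tweezers lie on the block along (435..483, 269).

```bash
cat >> h.py <<'E'
def yaw():
    m=R.from_quat(readout.get_state()['tcp_rot']).as_matrix(); return np.arctan2(m[1,0],m[0,0])
def plan(target,ty=None):
    """delta to target TCP xyz (m), yaw ty; in present tool axes (mm); assumes tool down; turn about tool z = -dyaw"""
    s=readout.get_state(); m=R.from_quat(s['tcp_rot']).as_matrix()
    d=m.T@(np.array(target)-s['eef_pos'])*1000
    y=yaw(); dy=0 if ty is None else (ty-y+np.pi/2)%np.pi-np.pi/2
    print('shift tool mm',d.round(1),'turn az',round(-dy,3),'yaw',round(y,3),'tilt',m[:,2].round(4),'rows>=',round(max(np.linalg.norm(d)/62.5,abs(dy)/.187),1))
    n=int(np.ceil(max(np.linalg.norm(d)/60,abs(dy)/.18,1)))
    # rows: with turning each row
    w=np.array([0,0,-dy/n]); cur=m; rows=[]
    step=(np.array(target)-s['eef_pos'])/n*1000
    for i in range(n):
        rows.append(cur.T@step); cur=cur@R.from_rotvec(w).as_matrix()
    for r in rows: print('  ',r.round(1),'az',w[2].round(3))
def st():
    s=readout.get_state(); print('t',round(s['time'],2),'pos',s['eef_pos'].round(4),'yaw',round(yaw(),3),'F',s['contact_force'].round(1),'op',round(s['opening'],3),'q',s['qpos'].round(2))
E
python3 - <<'E'
from h import *
C=cam('top')
for p in [(113,210),(540,230),(537,375),(108,358)]:
    print('block',ray(C,(p[0]/5+390,p[1]/5+210),.021).round(4))
for p in [(152,287),(233,290),(336,297),(461,304)]:
    print('well',ray(C,(p[0]/5+390,p[1]/5+210),.014).round(4))
for p in [(288,275),(465,325),(430,475),(245,425)]:
    print('board',ray(C,(p[0]/3.3+160,p[1]/3.3+170),.013).round(4))
print(optics.calibration('wrist'))
plan([.42,-.29,.28],0)
E
```

```text
block [ 0.4576 -0.1641  0.021 ]
block [ 0.4414 -0.3806  0.021 ]
block [ 0.3678 -0.3738  0.021 ]
block [ 0.3823 -0.1578  0.021 ]
well [ 0.4184 -0.183   0.014 ]
well [ 0.4158 -0.2242  0.014 ]
well [ 0.4107 -0.2764  0.014 ]
well [ 0.4054 -0.3397  0.014 ]
board [0.4669 0.2584 0.013 ]
board [0.4242 0.1218 0.013 ]
board [0.3098 0.151  0.013 ]
board [0.3517 0.2923 0.013 ]
{'mtx': array([[410.93392569,   0.        , 319.93241402],
       [  0.        , 410.93392569, 239.05266404],
       [  0.        ,   0.        ,   1.        ]]), 'tool_from_camera': array([[ 9.99999203e-01,  6.98901640e-04, -1.05152091e-03,
        -2.11756436e-04],
       [-3.86252989e-04,  9.62232723e-01,  2.72227916e-01,
        -6.72635507e-02],
       [ 1.20206837e-03, -2.72227293e-01,  9.62232226e-01,
        -1.41707667e-01],
       [ 0.00000000e+00,  0.00000000e+00,  0.00000000e+00,
         1.00000000e+00]])}
shift tool mm [-231.7 -253.   -48.6] turn az -1.123 yaw -1.123 tilt [ 0.e+00 -1.e-04 -1.e+00] rows>= 6.0
   [-33.1 -36.1  -6.9] az -0.16
   [-26.9 -41.   -6.9] az -0.16
   [-20.  -44.7  -6.9] az -0.16
   [-12.6 -47.4  -6.9] az -0.16
   [ -4.9 -48.8  -6.9] az -0.16
   [  3.  -48.9  -6.9] az -0.16
   [ 10.7 -47.8  -6.9] az -0.16
```

Run:
```python
from h import *
plan([.41,-.22,.26],-.083)
```

```text
shift tool mm [-299.2 -274.3  -28.6] turn az -1.04 yaw -1.123 tilt [ 0.e+00 -1.e-04 -1.e+00] rows>= 6.5
   [-42.7 -39.2  -4.1] az -0.149
   [-36.5 -45.1  -4.1] az -0.149
   [-29.4 -50.   -4.1] az -0.149
   [-21.7 -53.8  -4.1] az -0.149
   [-13.5 -56.4  -4.1] az -0.149
   [ -5.  -57.8  -4.1] az -0.149
   [  3.6 -57.9  -4.1] az -0.149
```

```bash
python3 -m crank '-42.7 -39.2 -4 0 0 -.149; -36.5 -45 -4 0 0 -.149; -29.4 -50 -4 0 0 -.149; -21.7 -53.8 -4 0 0 -.149; -13.5 -56.4 -4 0 0 -.149' 1 40; python3 -m crank '-5 -57.8 -4 0 0 -.149; 3.6 -57.9 -4 0 0 -.149; 0 0 0 0 0 0; 0 0 0 0 0 0'
python3 - <<'E'
from h import *
st()
C=cam('wrist'); save('wrist','w1.png')
for t,z in [('weight_block',.021),('tweezers_mid',.0255)]:
    for d in optics.recognise('wrist',t):
        u=(d['xy'][0]*640,d['xy'][1]*480); print(t,d['p'],u,ray(C,u,z).round(4))
E
```

```text
time: 1.62
eef_pos: [0.3763, -0.3291, 0.2517]
tcp_rot: [0.983, -0.186, 0.0, 0.0]
contact_force: [0.5, 0.2, -0.3]
opening: 0.997
time: 2.12
eef_pos: [0.4094, -0.2199, 0.2596]
tcp_rot: [0.999, -0.04, 0.0, 0.0]
contact_force: [0.1, 0.1, -0.3]
opening: 0.999
t 2.12 pos [ 0.4094 -0.2199  0.2596] yaw -0.08 F [ 0.1  0.1 -0.3] op 0.999 q [-0.71 -0.22  2.04 -0.    1.32 -0.63]
weight_block 0.72 (326.592, 236.592) [ 0.4111 -0.2567  0.021 ]
tweezers_mid 0.66 (319.104, 254.496) [ 0.4026 -0.2727  0.0255]
```

View pics/w1.png

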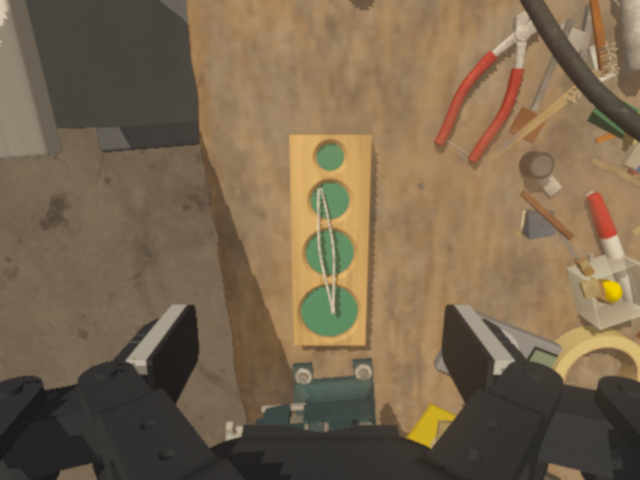

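```bash
cat > seg.py <<'E'
from h import *
C=cam('wrist'); im=cv2.imread('pics/w1.png')
hsv=cv2.cvtColor(im,cv2.COLOR_BGR2HSV)
roi=np.zeros(im.shape[:2],np.uint8); roi[130:350,285:375]=1
g=cv2.inRange(hsv,(60,80,30),(95,255,220))*roi
g=cv2.morphologyEx(g,cv2.MORPH_CLOSE,np.ones((9,9)))
cs,_=cv2.findContours(g,cv2.RETR_EXTERNAL,cv2.CHAIN_APPROX_NONE)
for c in cs:
    if cv2.contourArea(c)>200:
        h=cv2.convexHull(c)
        (x,y),r,a=cv2.fitEllipse(h)
        p=ray(C,(x,y),.014); e=ray(C,(x+max(r)/2,y),.014)
        print('well',(round(x,1),round(y,1)),np.round(r,1),p.round(4),'dia',round(2*np.linalg.norm(e-p),4))
for q in [(290,136),(371,135),(367,346),(295,346)]: print('corner',ray(C,q,.021).round(4))
cv2.imwrite('pics/w1c.png',cv2.resize(im[130:350,270:390],None,fx=2.7,fy=2.7,interpolation=3))
for q in [(320,188),(334,312)]: print('tw',ray(C,q,.0255).round(4))
E
python3 seg.py
```

```text
well (328.1, 310.8) [43.8 50.4] [ 0.4058 -0.3384  0.014 ] dia 0.0519
corner [ 0.385  -0.1614  0.021 ]
corner [ 0.4575 -0.1664  0.021 ]
corner [ 0.4431 -0.378   0.021 ]
corner [ 0.3687 -0.3719  0.021 ]
tw [ 0.4081 -0.2096  0.0255]
tw [ 0.4118 -0.3346  0.0255]
```

View pics/w1c.png

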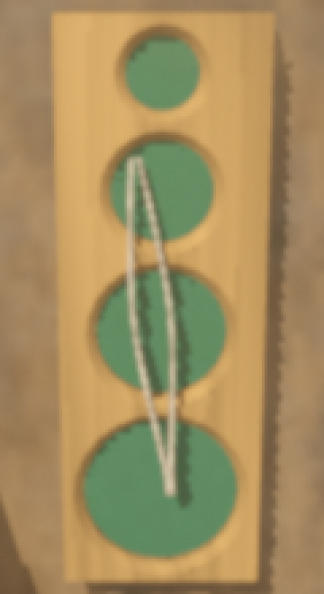

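Block: corners measure 73 × 211 mm, which matches. The tweezers run from (320,188) to (334,312), 125 mm, with their middle over the L well. I'll descend on them now.

Run:
```python
from h import *
plan([.410,-.272,.07],.03)
```

```text
shift tool mm [  5.2  50.8 189.2] turn az -0.112 yaw -0.082 tilt [-4.e-04 -0.e+00 -1.e+00] rows>= 3.1
   [ 1.3 12.7 47.3] az -0.028
   [ 0.9 12.7 47.3] az -0.028
   [ 0.6 12.8 47.3] az -0.028
   [ 0.2 12.8 47.3] az -0.028
```

```bash
python3 -m crank '1.3 12.7 47.3 0 0 -.028; .9 12.7 47.3 0 0 -.028; .6 12.8 47.3 0 0 -.028; .2 12.8 47.3 0 0 -.028; 0 0 0 0 0 0' -0.1 25
python3 - <<'E'
from h import *
st(); plan([.410,-.272,.0225],.03); save('wrist','w2.png')
E
```

```text
time: 2.9
eef_pos: [0.4073, -0.2699, 0.0658]
tcp_rot: [1.0, 0.014, -0.004, -0.004]
contact_force: [-0.2, -0.3, 0.5]
opening: 0.449
t 2.9 pos [ 0.4073 -0.2699  0.0658] yaw 0.028 F [-0.2 -0.3  0.5] op 0.449 q [-0.79  0.09  2.14 -0.    0.92 -0.82]
shift tool mm [ 2.9  2.5 43.3] turn az -0.002 yaw 0.028 tilt [-0.0073  0.0073 -0.9999] rows>= 0.7
   [ 2.9  2.5 43.3] az -0.002
```

View pics/w2.png

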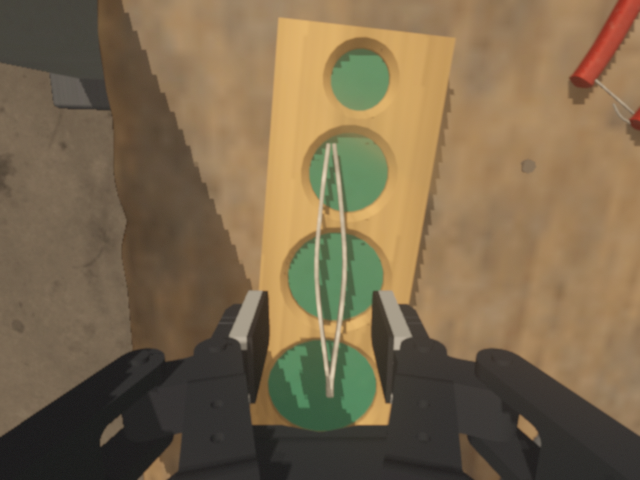

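```bash
python3 -m crank '0 0 0 0 0 0; 0 0 0 0 0 0'
python3 - <<'E'
from h import *
st(); plan([.410,-.272,.0225],.03)
C=cam('wrist'); im=save('wrist','w3.png')
for q in [(332,148),(330,395)]: print(ray(C,q,.0255))
E
```

```text
time: 3.2
eef_pos: [0.4116, -0.2718, 0.0725]
tcp_rot: [1.0, 0.016, 0.002, 0.002]
contact_force: [0.2, 0.9, 0.1]
opening: 0.448
t 3.2 pos [ 0.4116 -0.2718  0.0725] yaw 0.032 F [0.2 0.9 0.1] op 0.448 q [-0.79  0.08  2.13  0.    0.92 -0.82]
shift tool mm [-1.8 -0.1 50. ] turn az 0.002 yaw 0.032 tilt [ 0.0032 -0.0031 -1.    ] rows>= 0.8
   [-1.8 -0.1 50. ] az 0.002
[ 0.41366916 -0.21411641  0.0255    ]
[ 0.41781463 -0.34321739  0.0255    ]
```

```bash
python3 -m crank '0 0 15 0 0 0; 0 0 15 0 0 0; 0 0 10 0 0 0; 0 0 4 0 0 0; 0 0 0 0 0 0'; python3 -m crank '0 0 0 0 0 0; 0 0 0 0 0 0'
python3 - <<'E'
from h import *
st(); plan([.410,-.272,.0225],.03)
C=cam('wrist'); im=save('wrist','w4.png')
E
```

```text
time: 3.88
eef_pos: [0.4103, -0.2707, 0.0256]
tcp_rot: [1.0, 0.016, -0.0, -0.0]
contact_force: [-0.4, 0.8, 0.7]
opening: 0.452
time: 4.12
eef_pos: [0.4107, -0.2711, 0.0266]
tcp_rot: [1.0, 0.016, 0.0, 0.0]
contact_force: [-1.1, 0.4, 0.1]
opening: 0.449
t 4.12 pos [ 0.4107 -0.2711  0.0266] yaw 0.032 F [-1.1  0.4  0.1] op 0.449 q [-0.79  0.16  2.15 -0.    0.83 -0.82]
shift tool mm [-0.8  0.8  4.1] turn az 0.002 yaw 0.032 tilt [ 7.e-04 -7.e-04 -1.e+00] rows>= 0.1
   [-0.8  0.8  4.1] az 0.002
```

View pics/w4.png

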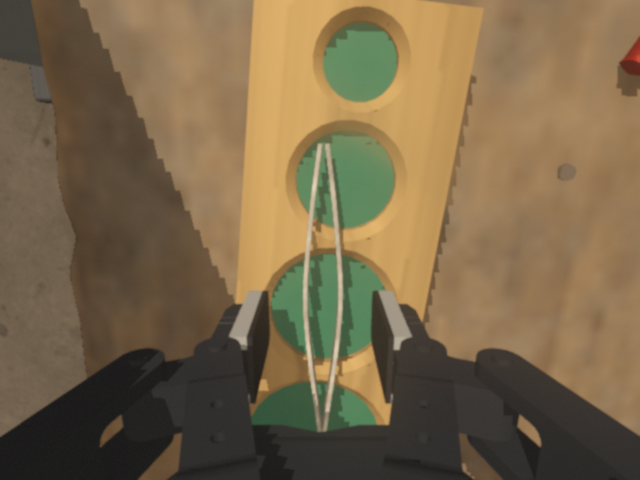

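The tweezers' middle is at about (323,288), between the fingertips at about 300. I'll go down 3.5 mm and close.

```bash
python3 -m crank '0 0 3.5 0 0 0; 0 0 0 0 0 0' ;python3 -m crank '0 0 0 0 0 0; 0 0 0 0 0 0; 0 0 0 0 0 0; 0 0 0 0 0 0;0 0 0 0 0 0' -1 25; python3 -m crank '0 0 -10 0 0 0; 0 0 -20 0 0 0; 0 0 -40 0 0 0; 0 0 -40 0 0 0; 0 0 0 0 0 0'
python3 - <<'E'
from h import *
st(); save('wrist','w5.png')
E
```

```text
time: 4.42
eef_pos: [0.4102, -0.2706, 0.0223]
tcp_rot: [1.0, 0.016, -0.0, -0.0]
contact_force: [0.0, 0.0, -1.1]
opening: 0.45
time: 5.05
eef_pos: [0.4105, -0.2709, 0.0227]
tcp_rot: [1.0, 0.016, 0.0, 0.0]
contact_force: [-0.2, 1.6, 0.7]
opening: 0.156
time: 5.68
eef_pos: [0.4126, -0.2729, 0.1373]
tcp_rot: [1.0, 0.016, 0.003, 0.003]
contact_force: [-1.0, -1.0, -0.1]
opening: 0.157
t 5.67 pos [ 0.4126 -0.2729  0.1373] yaw 0.032 F [-1.  -1.  -0.1] op 0.157 q [-0.79 -0.02  2.1   0.    1.05 -0.82]
```

View pics/w5.png

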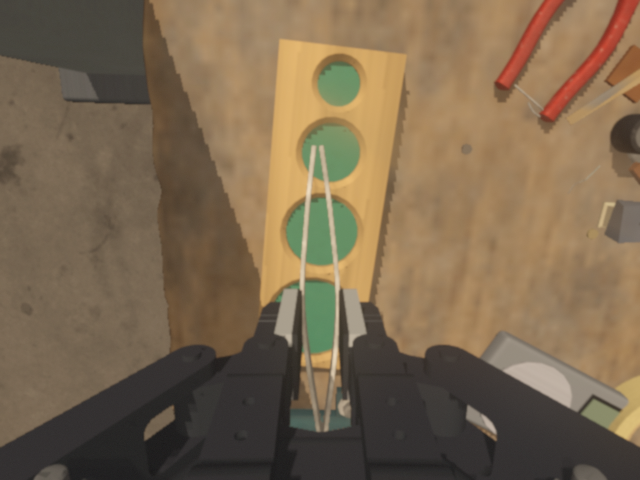

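Tweezers held. I'll carry them in an arc to above the board and look.

Run:
```python
from h import *
plan([.47,-.04,.19],-.12)
```

```text
shift tool mm [  66.2 -229.5  -55.7] turn az 0.152 yaw 0.032 tilt [ 0.0032 -0.0033 -1.    ] rows>= 3.9
   [ 13.2 -45.9 -11.1] az 0.03
   [ 11.8 -46.3 -11.1] az 0.03
   [ 10.4 -46.6 -11.1] az 0.03
   [  9.  -46.9 -11.1] az 0.03
   [  7.6 -47.2 -11.1] az 0.03
```

```bash
python3 -m crank '13 -45 -11 0 0 .03; 12 -46 -11 0 0 .03; 10 -46.5 -11 0 0 .03; 9 -47 -11 0 0 .03; 8 -47 -11 0 0 .03'
python3 - <<'E'
from h import *
st(); plan([.41,.215,.19],-.28)
E
```

```text
time: 6.35
eef_pos: [0.4682, -0.0389, 0.1864]
tcp_rot: [0.998, -0.06, -0.001, -0.0]
contact_force: [0.2, -0.1, -0.4]
opening: 0.155
t 6.35 pos [ 0.4682 -0.0389  0.1864] yaw -0.119 F [ 0.2 -0.1 -0.4] op 0.155 q [-0.3  -0.13  2.11 -0.    1.17 -0.18]
shift tool mm [ -88.  -245.2   -3.3] turn az 0.161 yaw -0.119 tilt [-2.7e-03  8.0e-04 -1.0e+00] rows>= 4.2
   [-17.6 -49.   -0.7] az 0.032
   [-19.2 -48.4  -0.7] az 0.032
   [-20.7 -47.8  -0.7] az 0.032
   [-22.2 -47.1  -0.7] az 0.032
   [-23.7 -46.4  -0.7] az 0.032
```

```bash
python3 -m crank '-17.6 -49 0 0 0 .032; -19 -48.4 0 0 0 .032; -20.7 -47.8 0 0 0 .032; -22 -47 0 0 0 .032; -23.7 -46.4 0 0 0 .032';python3 -m crank '0 0 0 0 0 0; 0 0 0 0 0 0'
python3 - <<'E'
from h import *
st(); C=cam('wrist'); save('wrist','w6.png')
for d in optics.recognise('wrist','board'): print(d, ray(C,(d['xy'][0]*640,d['xy'][1]*480),.013))
E
```

```text
time: 6.98
eef_pos: [0.4093, 0.2142, 0.1861]
tcp_rot: [0.99, -0.139, -0.001, 0.001]
contact_force: [0.1, -0.8, -1.0]
opening: 0.156
time: 7.22
eef_pos: [0.4101, 0.2126, 0.1864]
tcp_rot: [0.99, -0.138, -0.001, 0.001]
contact_force: [-0.7, 0.7, 0.5]
opening: 0.155
t 7.22 pos [0.4101 0.2126 0.1864] yaw -0.277 F [-0.7  0.7  0.5] op 0.155 q [ 0.26 -0.15  2.13 -0.    1.17  0.54]
{'xy': [0.455, 0.4433], 'p': 0.83} [0.38661276 0.21950178 0.013     ]
```

View pics/w6.png

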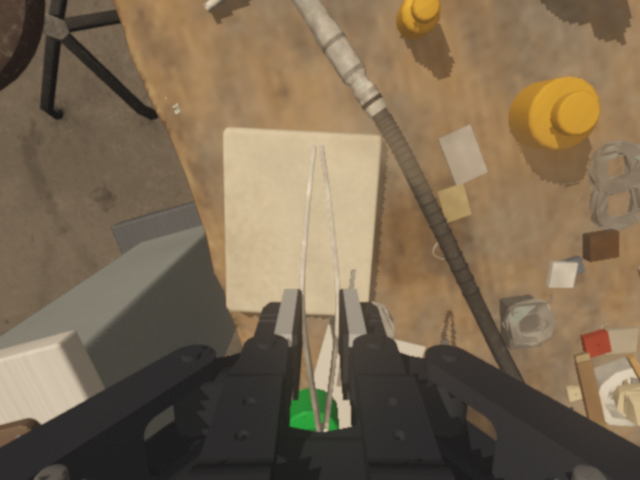

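Run:
```python
from h import *
C=cam('wrist')
q=[ray(C,p,.013) for p in [(226,128),(382,136),(372,316),(228,312)]]
for a in q: print(a.round(4))
print('c',np.mean(q,0).round(4),[np.linalg.norm(q[i]-q[i-1]).round(4) for i in range(4)])
print('yawx',[np.arctan2(*(b-a)[1::-1]).round(3) for a,b in [(q[0],q[1]),(q[3],q[2])]],'y',[np.arctan2(*(b-a)[1::-1]).round(3)-1.571 for a,b in [(q[3],q[0]),(q[2],q[1])]])
for z in (.02,.04,.06):
  for p in [(352,272),(388,325)]: print(z,ray(C,p,z).round(3))
im=cv2.imread('pics/w6.png')[240:400,260:440];cv2.imwrite('pics/w6c.png',cv2.resize(im,None,fx=4,fy=3.7,interpolation=3))
```

```text
[0.3598 0.2935 0.013 ]
[0.4696 0.256  0.013 ]
[0.4268 0.1153 0.013 ]
[0.3113 0.152  0.013 ]
c [0.3919 0.2042 0.013 ] [np.float64(0.1495), np.float64(0.1161), np.float64(0.1471), np.float64(0.1212)]
yawx [np.float64(-0.329), np.float64(-0.308)] y [np.float64(-0.32999999999999985), np.float64(-0.29499999999999993)]
0.02 [0.421 0.161 0.02 ]
0.02 [0.438 0.107 0.02 ]
0.04 [0.421 0.168 0.04 ]
0.04 [0.437 0.118 0.04 ]
0.06 [0.422 0.176 0.06 ]
0.06 [0.436 0.129 0.06 ]
```

View pics/w6c.png

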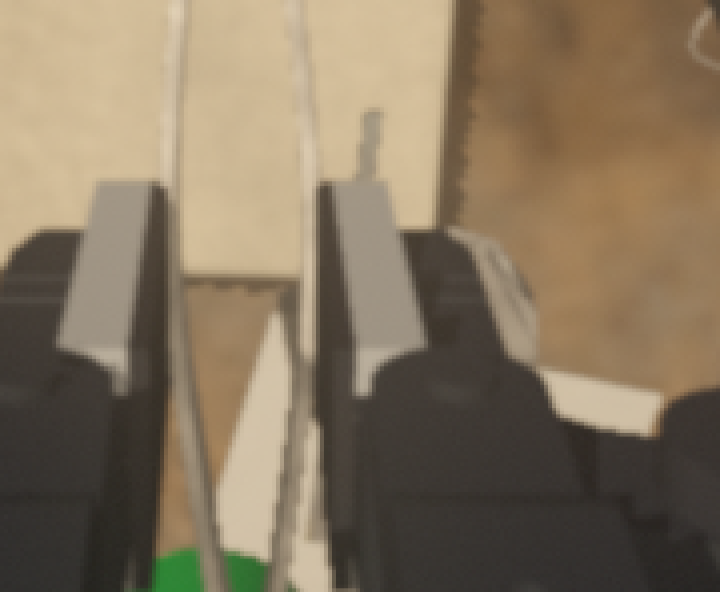

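Run:
```python
from h import *
A=cam('top');B=cam('scene')
def tri(a,b):
    d1=ray(A,a,0)-A[2]; d2=ray(B,b,0)-B[2]
    M=np.stack([d1,-d2],1); s=np.linalg.lstsq(M,B[2]-A[2],rcond=None)[0]
    p,q=A[2]+s[0]*d1,B[2]+s[1]*d2; print(((p+q)/2).round(4),np.linalg.norm(p-q).round(4))
tri((285.8,270.6),(272,250.5))
tri((480/3.3+160,325/3.3+170),(258/4+220,388/4+160)) # third-hand top
tri((252,207),(302,206))
plan([.388,.206,.06],-.31)
```

```text
[0.4204 0.159  0.0204] 0.0032
[0.422  0.11   0.0273] 0.001
[0.5855 0.2385 0.044 ] 0.0105
shift tool mm [-20.2  11.8 126.9] turn az 0.031 yaw -0.279 tilt [-1.3e-03 -6.0e-04 -1.0e+00] rows>= 2.1
   [-6.7  3.9 42.3] az 0.01
   [-6.7  4.  42.3] az 0.01
   [-6.6  4.1 42.3] az 0.01
```

```bash
python3 -m crank '-6.5 4 42 0 0 .011; -6.5 4 42 0 0 .011; -6.5 4 42 0 0 .011; 0 0 0 0 0 0; 0 0 0 0 0 0'
python3 - <<'E'
from h import *
st(); plan([.389,.207,.0155],-.31)
E
```

```text
time: 7.95
eef_pos: [0.3904, 0.2066, 0.0631]
tcp_rot: [0.988, -0.156, 0.001, -0.0]
contact_force: [0.7, 0.4, -0.3]
opening: 0.157
t 7.95 pos [0.3904 0.2066 0.0631] yaw -0.312 F [ 0.7  0.4 -0.3] op 0.157 q [ 0.26 -0.02  2.26 -0.    0.9   0.57]
shift tool mm [-1.6  0.1 47.6] turn az -0.002 yaw -0.312 tilt [ 2.4e-03  6.0e-04 -1.0e+00] rows>= 0.8
   [-1.6  0.1 47.6] az -0.002
```

```bash
python3 -m crank '-.5 0 18 0 0 0; 0 0 15 0 0 0; 0 0 7 0 0 0; 0 0 0 0 0 0; 0 0 0 0 0 0'; python3 -m crank '0 0 2 0 0 0; 0 0 2 0 0 0; 0 0 0 0 0 0;0 0 0 0 0 0'
```

```text
time: 8.57
eef_pos: [0.3888, 0.2072, 0.0221]
tcp_rot: [0.988, -0.155, 0.0, -0.0]
contact_force: [0.5, 1.2, -0.6]
opening: 0.154
time: 9.07
eef_pos: [0.3882, 0.2071, 0.0176]
tcp_rot: [0.988, -0.155, -0.0, 0.0]
contact_force: [0.7, -0.2, -0.7]
opening: 0.15
```

```bash
python3 -m crank '0 0 1.5 0 0 0; 0 0 1 0 0 0; 0 0 0 0 0 0;0 0 0 0 0 0'; python3 -m crank '0 0 0 0 0 0;0 0 0 0 0 0;0 0 0 0 0 0' -0.4
```

```text
time: 9.57
eef_pos: [0.3882, 0.207, 0.0151]
tcp_rot: [0.988, -0.155, -0.0, 0.0]
contact_force: [-0.1, 0.8, -0.1]
opening: 0.151
time: 9.95
eef_pos: [0.3883, 0.2071, 0.0152]
tcp_rot: [0.988, -0.155, 0.0, -0.0]
contact_force: [-0.5, -0.1, -0.2]
opening: 0.296
```

```bash
python3 -m crank '0 0 -15 0 0 0; 0 0 -50 0 0 0; 0 0 -60 0 0 0; 0 0 -60 0 0 0; 0 0 0 0 0 0'
python3 - <<'E'
from h import *
st(); C=cam('wrist'); save('wrist','w7.png')
for t,z in [('tweezers_mid',.0175),('weight_xl_mid',.026),('weight_m_mid',.0195),('weight_s_mid',.0165),('lamp',.037)]:
  for d in optics.recognise('wrist',t): print(t,d['p'],(d['xy'][0]*640,d['xy'][1]*480),ray(C,(d['xy'][0]*640,d['xy'][1]*480),z).round(4))
E
```

```text
time: 10.58
eef_pos: [0.3918, 0.2081, 0.2076]
tcp_rot: [0.988, -0.155, 0.007, -0.003]
contact_force: [0.4, -0.9, -0.4]
opening: 0.297
t 10.57 pos [0.3918 0.2081 0.2076] yaw -0.311 F [ 0.4 -0.9 -0.4] op 0.297 q [ 0.26 -0.23  2.15 -0.    1.21  0.57]
tweezers_mid 0.58 (313.6, 277.488) [0.3694 0.1541 0.0175]
weight_xl_mid 0.81 (333.312, 400.512) [0.3505 0.0376 0.026 ]
weight_xl_mid 0.71 (312.704, 201.408) [0.3897 0.2186 0.026 ]
weight_xl_mid 0.69 (554.88, 94.08) [0.5875 0.2402 0.026 ]
weight_m_mid 0.6 (418.49600000000004, 14.112) [0.505  0.3248 0.0195]
```

View pics/w7.png

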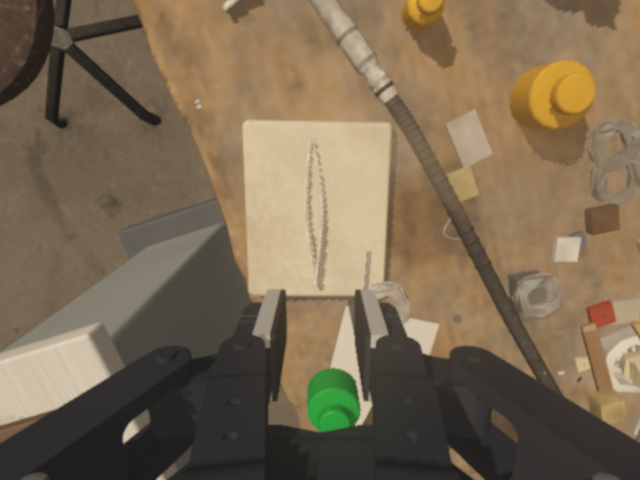

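Tweezers lie flat within the board: ends (312,142) and (318,288), board rows 122–296. Next is XL.

Run:
```python
from h import *
plan([.583,.262,.19],-.2)
```

```text
shift tool mm [ 169.6 -112.6    7.4] turn az -0.111 yaw -0.311 tilt [-0.0038 -0.001  -1.    ] rows>= 3.3
   [ 42.4 -28.1   1.8] az -0.028
   [ 43.2 -27.    1.8] az -0.028
   [ 43.9 -25.8   1.8] az -0.028
   [ 44.6 -24.5   1.8] az -0.028
```

```bash
python3 -m crank '42.4 -28 2 0 0 -.028; 43 -27 2 0 0 -.028; 44 -25.8 2 0 0 -.028; 44.6 -24.5 2 0 0 -.028; 0 0 0 0 0 0' 1 60;  python3 -m crank '0 0 0 0 0 0; 0 0 0 0 0 0'
python3 - <<'E'
from h import *
st(); C=cam('wrist'); save('wrist','w8.png')
for t,z in [('weight_xl_mid',.026),('weight_m_mid',.0195),('weight_s_mid',.0165),('lamp',.037)]:
  for d in optics.recognise('wrist',t): print(t,d['p'],(d['xy'][0]*640,d['xy'][1]*480),ray(C,(d['xy'][0]*640,d['xy'][1]*480),z).round(4))
E
```

```text
time: 11.5
eef_pos: [0.5855, 0.2622, 0.1881]
tcp_rot: [0.995, -0.1, -0.002, 0.001]
contact_force: [-0.4, -0.1, 0.3]
opening: 1.002
time: 11.75
eef_pos: [0.5829, 0.2622, 0.1919]
tcp_rot: [0.995, -0.099, -0.0, 0.0]
contact_force: [-0.2, 0.6, -0.2]
opening: 1.001
t 11.75 pos [0.5829 0.2622 0.1919] yaw -0.199 F [-0.2  0.6 -0.2] op 1.001 q [0.26 0.24 1.7  0.   1.2  0.46]
weight_xl_mid 0.65 (337.408, 244.8) [0.5899 0.2371 0.026 ]
weight_m_mid 0.83 (209.088, 147.6) [0.5098 0.3285 0.0195]
weight_s_mid 0.57 (225.92, 2.112) [0.5467 0.421  0.0165]
lamp 0.84 (360.576, 91.104) [0.6258 0.3445 0.037 ]
```

View pics/w8.png

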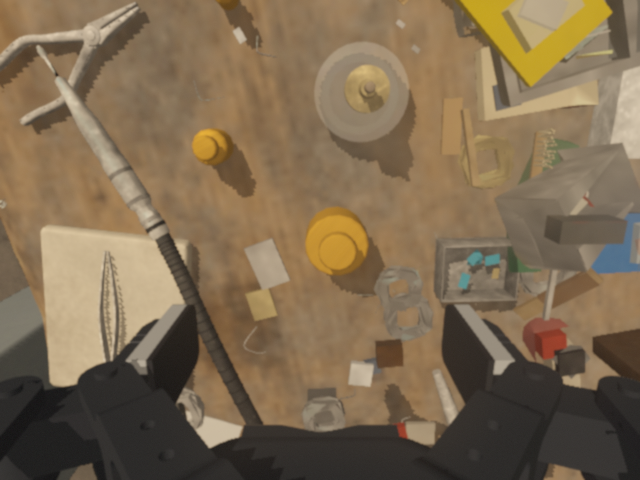

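```bash
cat >> h.py <<'E'
def gold(fn,box):
    im=cv2.imread('pics/'+fn); x0,y0,x1,y1=box; hsv=cv2.cvtColor(im,cv2.COLOR_BGR2HSV)
    m=np.zeros(im.shape[:2],np.uint8); m[y0:y1,x0:x1]=cv2.inRange(hsv,(12,170,120),(30,255,255))[y0:y1,x0:x1]
    c=max(cv2.findContours(m,cv2.RETR_EXTERNAL,cv2.CHAIN_APPROX_NONE)[0],key=cv2.contourArea)
    return c.reshape(-1,2).astype(float)
def fit(fn,box,prof,C,x0):
    """fit axis xy of an upright weight: silhouette = hull of projected circles; prof=[(z,r)..]"""
    from scipy.optimize import least_squares
    hull=cv2.convexHull(gold(fn,box).astype(np.float32)).reshape(-1,2)
    a=np.linspace(0,2*np.pi,60)
    def res(p):
        pts=np.array([proj(C,[p[0]+r*np.cos(t),p[1]+r*np.sin(t),z]) for z,r in prof for t in a],np.float32)
        h=cv2.convexHull(pts)
        return [cv2.pointPolygonTest(h,(float(u),float(v)),True) for u,v in hull]
    s=least_squares(res,x0,diff_step=1e-3); print('axis',s.x.round(4),'rms px',np.sqrt(np.mean(s.fun**2)).round(2)); return s.x
PR=dict(xl=[(.0,.0225),(.002,.0245),(.036,.0245),(.052,.014)],l=[(0,.017),(.002,.019),(.032,.019),(.047,.0115)],m=[(0,.0115),(.002,.0135),(.026,.0135),(.039,.009)],s=[(0,.006),(.002,.008),(.020,.008),(.033,.006)])
E
python3 - <<'E'
from h import *
C=cam('wrist')
p=fit('w8.png',(290,195,385,290),PR['xl'],C,[.588,.238])
fit('w8.png',(180,115,245,175),PR['m'],C,[.51,.327])
plan([p[0],p[1],.07],-.1)
E
```

```text
axis [0.59   0.2392] rms px 1.58
axis [0.5114 0.3298] rms px 3.1
shift tool mm [ 10.7  21.5 122.8] turn az -0.099 yaw -0.199 tilt [ 8.e-04  3.e-04 -1.e+00] rows>= 2.0
   [ 3.6  7.2 40.9] az -0.033
   [ 3.3  7.3 40.9] az -0.033
   [ 3.1  7.4 40.9] az -0.033
```

```bash
python3 -m crank '3.5 7 41 0 0 -.033; 3 7 41 0 0 -.033; 3 7 38 0 0 -.033; 0 0 0 0 0 0; 0 0 0 0 0 0'
python3 - <<'E'
from h import *
st(); C=cam('wrist'); save('wrist','w9.png')
p=fit('w9.png',(240,200,400,420),PR['xl'],C,[.588,.238])
plan([p[0],p[1],.008],-.1)
E
```

```text
time: 12.62
eef_pos: [0.591, 0.2405, 0.074]
tcp_rot: [0.999, -0.05, 0.001, -0.0]
contact_force: [0.8, 0.6, 0.0]
opening: 1.002
t 12.62 pos [0.591  0.2405 0.074 ] yaw -0.1 F [0.8 0.6 0. ] op 1.002 q [0.23 0.37 1.78 0.   0.99 0.33]
axis [0.5892 0.2397] rms px 2.39
shift tool mm [-2.4  1.4 66.8] turn az -0.0 yaw -0.1 tilt [ 0.0041  0.0011 -1.    ] rows>= 1.1
   [-1.2  0.7 33.4] az -0.0
   [-1.2  0.7 33.4] az -0.0
```

View pics/w9.png

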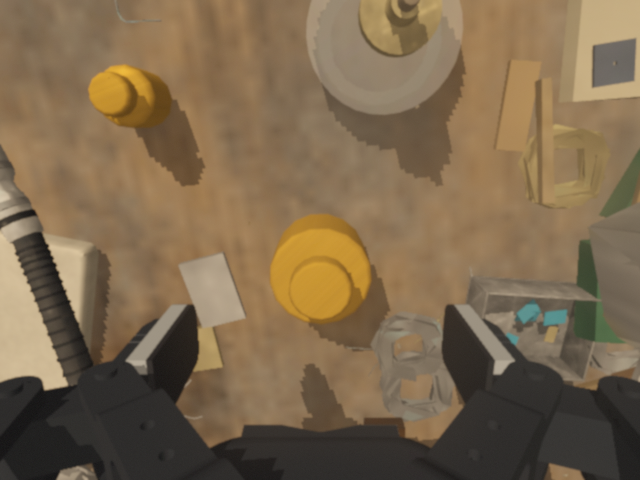

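Run:
```python
from h import *
C=cam('wrist'); M=R.from_euler('z',-.1).as_matrix()
for n,q,z in [('shaft',(45,290),.04),('shaft',(75,360),.04),('shaft',(25,215),.04),('ring',(385,320),.005),('ring',(440,320),.005),('ring',(375,345),.005),('ring',(410,320),.01)]:
    p=ray(C,q,z); print(n,p.round(3),'rel in jaw frame',(M.T@(p-[.589,.2395,0]))[:2].round(3))
```

```text
shaft [0.463 0.248 0.04 ] rel in jaw frame [-0.126 -0.004]
shaft [0.468 0.211 0.04 ] rel in jaw frame [-0.118 -0.041]
shaft [0.464 0.283 0.04 ] rel in jaw frame [-0.128  0.031]
ring [0.623 0.199 0.005] rel in jaw frame [ 0.038 -0.037]
ring [0.654 0.195 0.005] rel in jaw frame [ 0.069 -0.037]
ring [0.616 0.183 0.005] rel in jaw frame [ 0.033 -0.053]
ring [0.636 0.2   0.01 ] rel in jaw frame [ 0.051 -0.035]
```

```bash
python3 -m crank '-.5 0 30 0 0 0; 0 0 22 0 0 0; 0 0 12 0 0 0; 0 0 0 0 0 0; 0 0 0 0 0 0'; python3 -m crank '0 0 0 0 0 0; 0 0 0 0 0 0; 0 0 0 0 0 0; 0 0 0 0 0 0' -1 70
```

```text
time: 13.3
eef_pos: [0.5902, 0.2403, 0.009]
tcp_rot: [0.999, -0.05, 0.001, -0.0]
contact_force: [0.1, 0.3, -0.1]
opening: 0.998
time: 13.8
eef_pos: [0.5906, 0.2403, 0.0095]
tcp_rot: [0.999, -0.05, 0.001, -0.0]
contact_force: [0.8, -0.5, 5.3]
opening: 0.551
```

```bash
python3 -m crank '0 0 0 0 0 0; 0 0 -10 0 0 0; 0 0 -20 0 0 0;0 0 0 0 0 0;0 0 0 0 0 0'
python3 - <<'E'
from h import *
st(); save('wrist','w10.png'); save('scene','s10.png')
E
```

```text
time: 14.42
eef_pos: [0.5891, 0.2401, 0.0379]
tcp_rot: [0.999, -0.05, -0.0, 0.0]
contact_force: [0.0, -0.5, -6.9]
opening: 0.554
t 14.43 pos [0.5891 0.2401 0.0379] yaw -0.1 F [ 0.  -0.5 -6.9] op 0.554 q [0.23 0.42 1.79 0.   0.93 0.33]
```

View pics/w10.png

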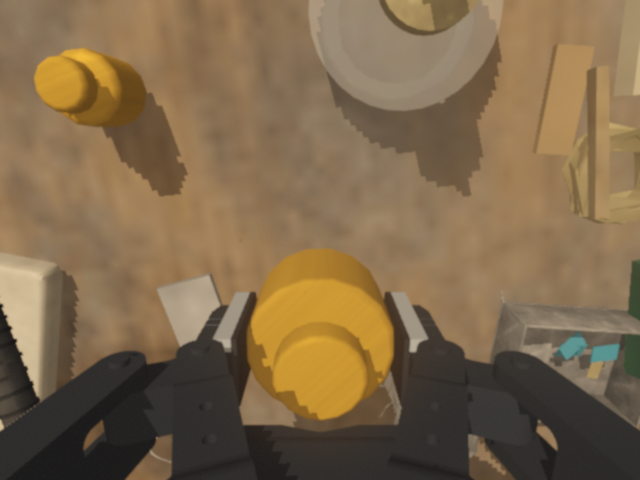

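View pics/s10.png

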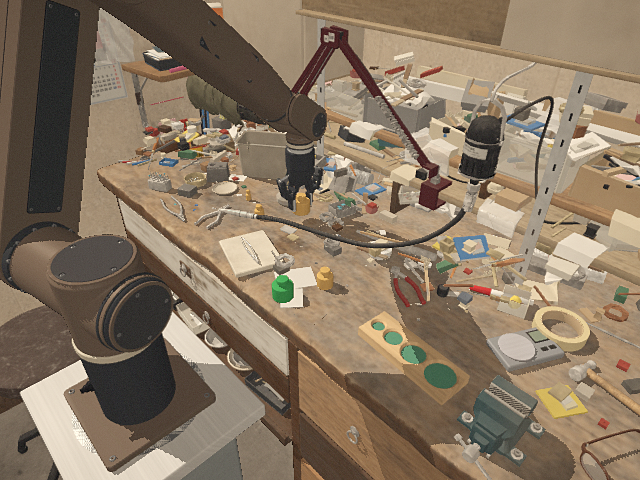

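```bash
python3 -m crank '0 0 -40 0 0 0; 0 0 -60 0 0 0; 0 0 -60 0 0 0'
python3 - <<'E'
from h import *
st(); plan([.47,.03,.2],-.1)
E
```

```text
time: 14.9
eef_pos: [0.5886, 0.2399, 0.1982]
tcp_rot: [0.999, -0.05, -0.001, 0.0]
contact_force: [1.6, 0.4, -6.3]
opening: 0.547
t 14.9 pos [0.5886 0.2399 0.1982] yaw -0.1 F [ 1.6  0.4 -6.3] op 0.547 q [0.23 0.23 1.71 0.   1.21 0.33]
shift tool mm [-97.1 220.7  -1.4] turn az -0.0 yaw -0.1 tilt [-2.6e-03 -6.0e-04 -1.0e+00] rows>= 3.9
   [-19.4  44.1  -0.3] az -0.0
   [-19.4  44.1  -0.3] az -0.0
   [-19.4  44.1  -0.3] az -0.0
   [-19.4  44.1  -0.3] az -0.0
   [-19.4  44.1  -0.3] az -0.0
```

```bash
python3 -m crank '-19.4 44 0 0 0 0; -19.4 44 0 0 0 0; -19.4 44 0 0 0 0; -19.4 44 0 0 0 0; -19.4 44 0 0 0 0'
python3 - <<'E'
from h import *
st(); plan([.45,-.15,.19],-.09);
E
```

```text
time: 15.52
eef_pos: [0.4695, 0.0298, 0.1974]
tcp_rot: [0.999, -0.05, -0.001, 0.0]
contact_force: [0.7, -0.8, -5.5]
opening: 0.55
t 15.53 pos [0.4695 0.0298 0.1974] yaw -0.1 F [ 0.7 -0.8 -5.5] op 0.55 q [-0.15 -0.15  2.1  -0.    1.19 -0.05]
shift tool mm [ -1.5 180.9   7.5] turn az -0.01 yaw -0.1 tilt [-1.e-03 -1.e-04 -1.e+00] rows>= 2.9
   [-0.4 45.2  1.9] az -0.002
   [-0.5 45.2  1.9] az -0.002
   [-0.6 45.2  1.9] az -0.002
   [-0.7 45.2  1.9] az -0.002
```

```bash
python3 -m crank '-.5 45 2 0 0 0; -.5 45 2 0 0 0; -.5 45 2 0 0 0; -.5 45 2 0 0 0'
python3 - <<'E'
from h import *
st(); plan([.407,-.339,.12],-.073);
E
```

```text
time: 16.02
eef_pos: [0.4502, -0.1491, 0.1895]
tcp_rot: [0.999, -0.05, -0.0, -0.0]
contact_force: [0.3, -0.3, -6.3]
opening: 0.549
t 16.02 pos [ 0.4502 -0.1491  0.1895] yaw -0.1 F [ 0.3 -0.3 -6.3] op 0.549 q [-0.53 -0.13  2.1   0.    1.17 -0.43]
shift tool mm [-23.9 193.3  69.5] turn az -0.027 yaw -0.1 tilt [-5.e-04  5.e-04 -1.e+00] rows>= 3.3
   [-6.  48.3 17.4] az -0.007
   [-6.3 48.3 17.4] az -0.007
   [-6.6 48.2 17.4] az -0.007
   [-7.  48.2 17.4] az -0.007
```

```bash
python3 -m crank '-6 48.3 17 0 0 -.007; -6.3 48.3 17 0 0 -.007; -6.6 48 17 0 0 -.007; -7 48 17 0 0 -.007; 0 0 0 0 0 0' ;python3 -m crank '0 0 0 0 0 0; 0 0 0 0 0 0'
python3 - <<'E'
from h import *
st(); save('wrist','w11.png'); plan([.407,-.339,.055],-.073);
E
```

```text
time: 16.65
eef_pos: [0.4061, -0.3395, 0.1201]
tcp_rot: [0.999, -0.038, -0.001, -0.001]
contact_force: [0.2, 1.0, -6.3]
opening: 0.554
time: 16.9
eef_pos: [0.4083, -0.3365, 0.1223]
tcp_rot: [0.999, -0.035, 0.0, -0.0]
contact_force: [0.6, 0.3, -6.5]
opening: 0.548
t 16.9 pos [ 0.4083 -0.3365  0.1223] yaw -0.071 F [ 0.6  0.3 -6.5] op 0.548 q [-0.88  0.09  2.02  0.    1.03 -0.81]
shift tool mm [-1.3  2.5 67.5] turn az 0.002 yaw -0.071 tilt [ 4.e-04 -2.e-04 -1.e+00] rows>= 1.1
   [-0.6  1.3 33.7] az 0.001
   [-0.6  1.3 33.7] az 0.001
```

View pics/w11.png

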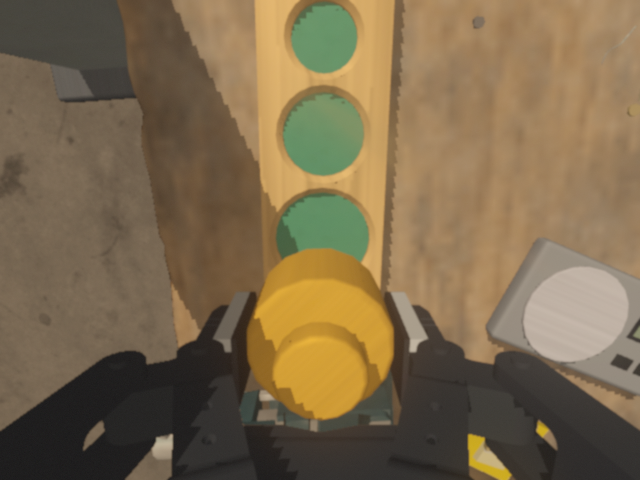

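```bash
python3 -m crank '-1 2 25 0 0 0; 0 0 25 0 0 0; 0 0 17 0 0 0; 0 0 0 0 0 0; 0 0 0 0 0 0'
python3 - <<'E'
from h import *
st(); save('wrist','w12.png'); plan([.407,-.339,.023],-.073);
C=cam('wrist')
for n,w in dict(L=(.412,-.2764),M=(.4163,-.2243),S=(.419,-.1833)).items(): print(n,proj(C,[w[0],w[1],.014]).round(1))
save('scene','s12.png')
E
```

```text
time: 17.58
eef_pos: [0.4076, -0.34, 0.0562]
tcp_rot: [0.999, -0.036, 0.001, 0.001]
contact_force: [0.3, -1.1, -6.7]
opening: 0.552
t 17.57 pos [ 0.4076 -0.34    0.0562] yaw -0.072 F [ 0.3 -1.1 -6.7] op 0.552 q [-0.89  0.19  2.05 -0.    0.9  -0.81]
shift tool mm [-0.9 -1.3 33.5] turn az 0.001 yaw -0.072 tilt [ 0.0018 -0.0021 -1.    ] rows>= 0.5
   [-0.9 -1.3 33.5] az 0.001
L [322.8 133.3]
M [324.5  -1.8]
S [ 324.2 -125.7]
```

View pics/w12.png

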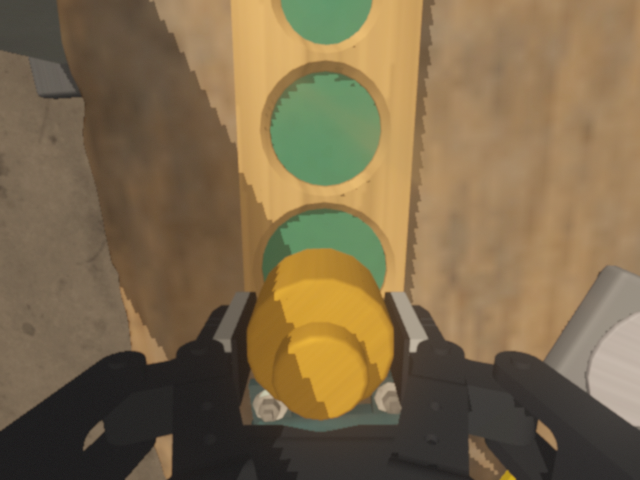

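Run:
```python
import cv2
a=cv2.imread('pics/s12.png')[250:450,340:560]; cv2.imwrite('pics/s12c.png',cv2.resize(a,None,fx=3,fy=3,interpolation=3))
```

```text
(no output)
```

View pics/s12c.png

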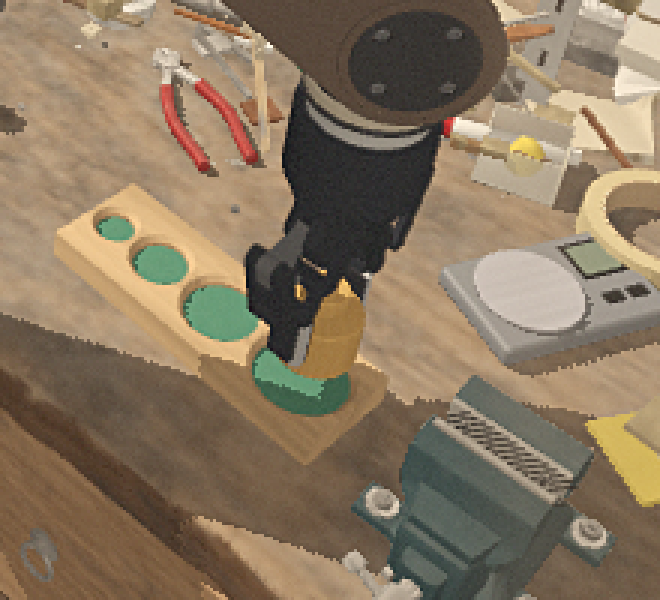

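```bash
python3 -m crank '1.5 -1.5 10 0 0 0; 0 0 10 0 0 0; 0 0 6 0 0 0; 0 0 0 0 0 0; 0 0 0 0 0 0'; python3 -m crank '0 0 0 0 0 0; 0 0 0 0 0 0'
```

```text
time: 18.3
eef_pos: [0.4086, -0.3382, 0.0292]
tcp_rot: [0.999, -0.036, 0.0, 0.0]
contact_force: [0.2, 0.1, -5.8]
opening: 0.551
time: 18.55
eef_pos: [0.4087, -0.3383, 0.0295]
tcp_rot: [0.999, -0.036, 0.0, 0.0]
contact_force: [-0.5, -0.6, -6.1]
opening: 0.55
```

```bash
python3 -m crank '0 0 2 0 0 0; 0 0 2 0 0 0; 0 0 0 0 0 0; 0 0 0 0 0 0'; python3 -m crank '0 0 1 0 0 0; 0 0 0 0 0 0; 0 0 0 0 0 0'
```

```text
time: 19.05
eef_pos: [0.4084, -0.338, 0.025]
tcp_rot: [0.999, -0.036, -0.0, -0.0]
contact_force: [-0.5, 0.6, -6.8]
opening: 0.55
time: 19.42
eef_pos: [0.4085, -0.3381, 0.0241]
tcp_rot: [0.999, -0.036, 0.0, 0.0]
contact_force: [-0.6, 0.1, -6.6]
opening: 0.553
```

```bash
python3 -m crank '0 0 1 0 0 0; 0 0 0 0 0 0; 0 0 0 0 0 0';  python3 -m crank '0 0 1 0 0 0; 0 0 0 0 0 0; 0 0 0 0 0 0'
```

```text
time: 19.8
eef_pos: [0.4086, -0.3382, 0.0235]
tcp_rot: [0.999, -0.036, 0.0, 0.0]
contact_force: [-1.0, 1.6, -3.4]
opening: 0.549
time: 20.18
eef_pos: [0.4086, -0.3382, 0.0235]
tcp_rot: [0.999, -0.036, -0.0, -0.0]
contact_force: [-4.5, 3.2, 4.7]
opening: 0.55
```

```bash
python3 -m crank '0 0 0 0 0 0; 0 0 0 0 0 0; 0 0 0 0 0 0' .6; python3 -m crank '0 0 -25 0 0 0; 0 0 -50 0 0 0; 0 0 -50 0 0 0;0 0 0 0 0 0; 0 0 0 0 0 0'
python3 - <<'E'
from h import *
st(); save('wrist','w13.png'); plan([.44,-.03,.19],-.073); C=cam('wrist')
E
```

```text
time: 20.55
eef_pos: [0.4089, -0.3385, 0.0225]
tcp_rot: [0.999, -0.036, 0.0, 0.001]
contact_force: [0.2, 0.6, 0.6]
opening: 0.797
time: 21.18
eef_pos: [0.4083, -0.3378, 0.1467]
tcp_rot: [0.999, -0.036, -0.0, -0.0]
contact_force: [-0.0, 0.2, -0.1]
opening: 0.802
t 21.18 pos [ 0.4083 -0.3378  0.1467] yaw -0.072 F [-0.   0.2 -0.1] op 0.802 q [-0.88  0.05  2.    0.    1.08 -0.81]
shift tool mm [   9.9 -308.9  -43.8] turn az 0.001 yaw -0.072 tilt [-0.0017  0.002  -1.    ] rows>= 5.0
   [  1.7 -51.5  -7.3] az 0.0
   [  1.6 -51.5  -7.3] az 0.0
   [  1.6 -51.5  -7.3] az 0.0
   [  1.6 -51.5  -7.3] az 0.0
   [  1.6 -51.5  -7.3] az 0.0
   [  1.6 -51.5  -7.3] az 0.0
```

View pics/w13.png

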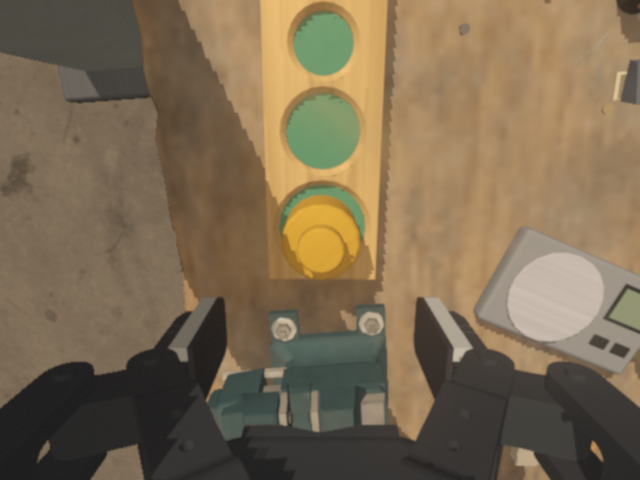

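XL stands in its well at about (321,240). Now L.

```bash
python3 - <<'E'
from h import *
C=cam('wrist')
for n,q in dict(L=(323,131),M=(323,43)).items(): print(n,ray(C,q,.014).round(4))
E
python3 -m crank '3 -50 -7 0 0 0; 3 -50 -7 0 0 0; 2 -50 -7 0 0 0; 2 -50 -7 0 0 0; 2 -50 -7 0 0 0' 1; python3 -m crank '0 -50 -7 0 0 0; -2 -50 0 0 0 0; 0 0 0 0 0 0; 0 0 0 0 0 0;0 0 0 0 0 0'
python3 - <<'E'
from h import *
st(); save('wrist','w14.png'); C=cam('wrist')
for d in optics.recognise('wrist','weight_l_mid'): print(d,ray(C,(d['xy'][0]*640,d['xy'][1]*480),.0235).round(4))
E
```

```text
L [ 0.4124 -0.2736  0.014 ]
M [ 0.416  -0.2219  0.014 ]
time: 21.85
eef_pos: [0.4373, -0.0876, 0.1802]
tcp_rot: [0.999, -0.036, -0.002, -0.001]
contact_force: [0.6, -0.3, -0.6]
opening: 0.999
time: 22.48
eef_pos: [0.4434, 0.0094, 0.1883]
tcp_rot: [0.999, -0.037, -0.001, -0.0]
contact_force: [-0.3, -0.0, 0.4]
opening: 0.996
t 22.48 pos [0.4434 0.0094 0.1883] yaw -0.074 F [-0.3 -0.   0.4] op 0.996 q [-0.21 -0.2   2.16 -0.    1.18 -0.13]
{'xy': [0.5028, 0.4852], 'p': 0.86} [ 0.442  -0.0038  0.0235]
```

View pics/w14.png

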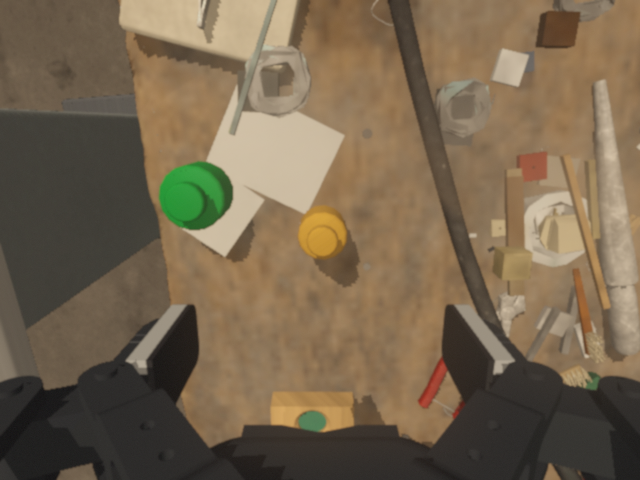

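Run:
```python
from h import *
C=cam('wrist')
p=fit('w14.png',(285,195,365,270),PR['l'],C,[.442,-.004])
plan([p[0],p[1],.008],-.073)
```

```text
axis [ 0.4425 -0.0044] rms px 2.03
shift tool mm [1.000e-01 1.370e+01 1.807e+02] turn az -0.001 yaw -0.074 tilt [-8.e-04  1.e-04 -1.e+00] rows>= 2.9
   [ 0.   3.4 45.2] az -0.0
   [ 0.   3.4 45.2] az -0.0
   [ 0.   3.4 45.2] az -0.0
   [ 0.   3.4 45.2] az -0.0
```

```bash
python3 -m crank '0 4.5 45 0 0 0; 0 4.5 45 0 0 0; 0 4.5 30 0 0 0; 0 0 0 0 0 0; 0 0 0 0 0 0' .6 50
python3 - <<'E'
from h import *
st(); save('wrist','w15.png'); C=cam('wrist')
p=fit('w15.png',(240,180,400,420),PR['l'],C,[.442,-.004])
plan([p[0],p[1],.008],-.073)
E
```

```text
time: 23.2
eef_pos: [0.4437, -0.0037, 0.0704]
tcp_rot: [0.999, -0.036, 0.001, 0.0]
contact_force: [-0.2, -0.5, 0.2]
opening: 0.801
t 23.2 pos [ 0.4437 -0.0037  0.0704] yaw -0.073 F [-0.2 -0.5  0.2] op 0.801 q [-0.24 -0.03  2.25  0.    0.92 -0.16]
axis [ 0.4428 -0.0039] rms px 2.42
shift tool mm [-1.5  0.2 62.9] turn az 0.0 yaw -0.073 tilt [ 3.2e-03 -7.0e-04 -1.0e+00] rows>= 1.0
   [-0.7  0.1 31.4] az 0.0
   [-0.7  0.1 31.4] az 0.0
```

View pics/w15.png

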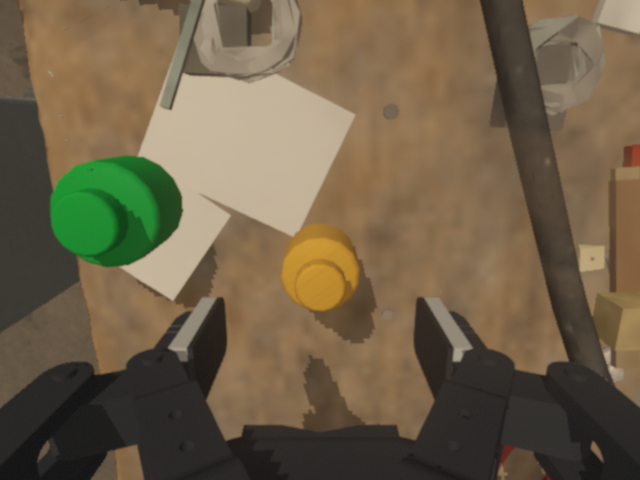

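```bash
python3 -m crank '0 0 28 0 0 0; 0 0 20 0 0 0; 0 0 12 0 0 0; 0 0 0 0 0 0; 0 0 0 0 0 0'; python3 -m crank '0 0 0 0 0 0; 0 0 0 0 0 0; 0 0 0 0 0 0; 0 0 0 0 0 0;0 0 0 0 0 0' -1 50; python3 -m crank '0 0 -10 0 0 0; 0 0 -30 0 0 0; 0 0 -50 0 0 0;0 0 -50 0 0 0';python3 - <<'E'
from h import *
st(); plan([.413,-.2755,.15],-.073)
E
```

```text
time: 23.88
eef_pos: [0.4437, -0.0033, 0.0102]
tcp_rot: [0.999, -0.036, 0.001, 0.0]
contact_force: [0.9, -0.4, 0.5]
opening: 0.795
time: 24.5
eef_pos: [0.4435, -0.0033, 0.0101]
tcp_rot: [0.999, -0.036, 0.001, 0.0]
contact_force: [-1.6, -0.2, 5.9]
opening: 0.423
time: 25.0
eef_pos: [0.4413, -0.0028, 0.1496]
tcp_rot: [0.999, -0.036, -0.001, -0.0]
contact_force: [1.8, -0.0, -3.8]
opening: 0.422
t 25.0 pos [ 0.4413 -0.0028  0.1496] yaw -0.072 F [ 1.8 -0.  -3.8] op 0.422 q [-0.24 -0.16  2.2   0.    1.1  -0.17]
shift tool mm [ -8.6 274.   -0.5] turn az 0.001 yaw -0.072 tilt [-2.4e-03  6.0e-04 -1.0e+00] rows>= 4.4
   [-1.7 54.8 -0.1] az 0.0
   [-1.7 54.8 -0.1] az 0.0
   [-1.7 54.8 -0.1] az 0.0
   [-1.7 54.8 -0.1] az 0.0
   [-1.7 54.8 -0.1] az 0.0
```

```bash
python3 -m crank '2 55 0 0 0 0; 1 55 0 0 0 0; -2 55 0 0 0 0; -4 55 0 0 0 0; -6 54 10 0 0 0';  python3 -m crank '0 0 20 0 0 0; 0 0 20 0 0 0; 0 0 20 0 0 0; 0 0 0 0 0 0; 0 0 0 0 0 0'; python3 -m crank '0 0 0 0 0 0; 0 0 0 0 0 0'
python3 - <<'E'
from h import *
st(); save('wrist','w16.png'); plan([.4125,-.2755,.055],-.073)
E
```

```text
time: 25.62
eef_pos: [0.4134, -0.2775, 0.1394]
tcp_rot: [0.999, -0.036, 0.0, 0.0]
contact_force: [1.3, -0.0, -2.7]
opening: 0.427
time: 26.25
eef_pos: [0.4141, -0.2758, 0.0796]
tcp_rot: [0.999, -0.036, 0.0, 0.0]
contact_force: [0.5, -0.7, -3.7]
opening: 0.424
time: 26.5
eef_pos: [0.4144, -0.2761, 0.08]
tcp_rot: [0.999, -0.036, 0.001, 0.001]
contact_force: [-0.6, 0.0, -3.0]
opening: 0.424
t 26.5 pos [ 0.4144 -0.2761  0.08  ] yaw -0.072 F [-0.6  0.  -3. ] op 0.424 q [-0.79  0.08  2.12 -0.    0.94 -0.72]
shift tool mm [-1.9 -0.4 24.8] turn az 0.001 yaw -0.072 tilt [ 9.e-04 -9.e-04 -1.e+00] rows>= 0.4
   [-1.9 -0.4 24.8] az 0.001
```

View pics/w16.png

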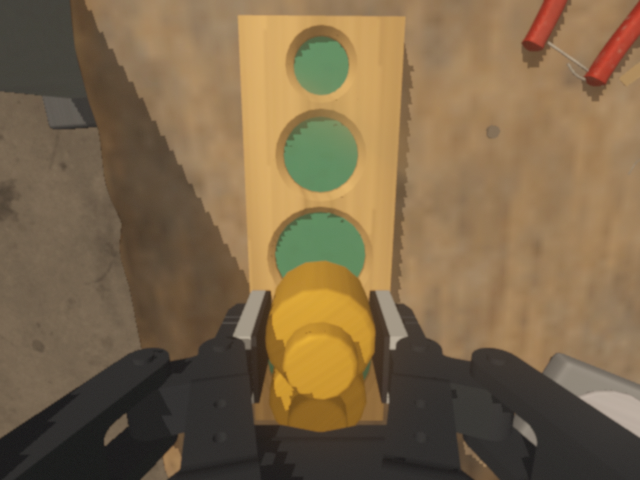

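```bash
python3 - <<'E'
from h import *
C=cam('wrist')
for n,q in dict(M=(320.5,156),S=(321,65)).items():
  p=ray(C,q,.014); print(n,p.round(4))
E
python3 -m crank '0 -.5 20 0 0 0; 0 0 20 0 0 0; 0 0 9 0 0 0; 0 0 0 0 0 0; 0 0 0 0 0 0'
```

```text
M [ 0.4167 -0.2235  0.014 ]
S [ 0.42   -0.1817  0.014 ]
time: 27.18
eef_pos: [0.4146, -0.2759, 0.031]
tcp_rot: [0.999, -0.036, 0.001, 0.001]
contact_force: [-1.0, 0.3, -2.8]
opening: 0.421
```

```bash
python3 -m crank '-1 -.5 3 0 0 0; 0 0 2 0 0 0; 0 0 0 0 0 0; 0 0 0 0 0 0'; python3 -m crank '0 0 1 0 0 0; 0 0 1 0 0 0; 0 0 0 0 0 0; 0 0 0 0 0 0'
```

```text
time: 27.68
eef_pos: [0.4131, -0.2747, 0.0252]
tcp_rot: [0.999, -0.036, 0.0, 0.0]
contact_force: [0.1, -0.3, -3.4]
opening: 0.428
time: 28.18
eef_pos: [0.4132, -0.2749, 0.0242]
tcp_rot: [0.999, -0.036, -0.0, -0.0]
contact_force: [-3.2, 2.4, 5.1]
opening: 0.426
```

```bash
python3 -m crank '0 0 0 0 0 0; 0 0 0 0 0 0; 0 0 0 0 0 0' .4; python3 -m crank '0 0 -20 0 0 0; 0 0 -40 0 0 0; 0 0 -60 0 0 0;0 0 -60 0 0 0; 0 0 0 0 0 0'
python3 - <<'E'
from h import *
st(); save('wrist','w17.png'); plan([.46,.0,.21],-.073)
E
```

```text
time: 28.55
eef_pos: [0.4132, -0.2749, 0.0232]
tcp_rot: [0.999, -0.036, 0.0, 0.0]
contact_force: [-0.1, 0.2, -1.0]
opening: 0.702
time: 29.18
eef_pos: [0.4158, -0.2773, 0.2098]
tcp_rot: [0.999, -0.036, 0.005, 0.005]
contact_force: [-0.2, -1.0, -0.3]
opening: 0.705
t 29.18 pos [ 0.4158 -0.2773  0.2098] yaw -0.072 F [-0.2 -1.  -0.3] op 0.705 q [-0.79 -0.09  2.03  0.    1.2  -0.72]
shift tool mm [  25.8 -278.5   -4.8] turn az 0.001 yaw -0.072 tilt [ 0.0048 -0.0048 -1.    ] rows>= 4.5
   [  5.2 -55.7  -1. ] az 0.0
   [  5.1 -55.7  -1. ] az 0.0
   [  5.1 -55.7  -1. ] az 0.0
   [  5.1 -55.7  -1. ] az 0.0
   [  5.1 -55.7  -1. ] az 0.0
```

View pics/w17.png

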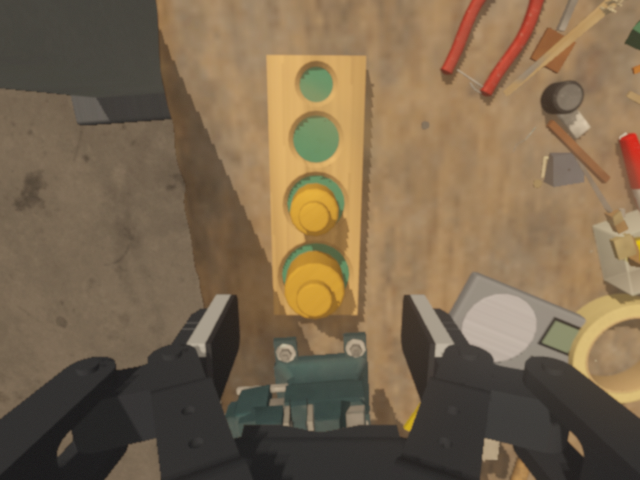

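XL (314,285) and L (315,208) are both seated. Now M.

```bash
python3 -m crank '5 -56 0 0 0 0; 5 -56 0 0 0 0; 5 -56 0 0 0 0; 5 -56 0 0 0 0; 5 -56 0 0 0 0'
python3 - <<'E'
from h import *
st(); plan([.508,.345,.19],-.15)
E
```

```text
time: 29.85
eef_pos: [0.4571, 0.0047, 0.201]
tcp_rot: [0.999, -0.036, -0.002, -0.0]
contact_force: [0.3, -0.2, 0.0]
opening: 0.697
t 29.85 pos [0.4571 0.0047 0.201 ] yaw -0.072 F [ 0.3 -0.2  0. ] op 0.697 q [-0.21 -0.18  2.12 -0.    1.2  -0.14]
shift tool mm [  26.2 -343.1   11.1] turn az 0.078 yaw -0.072 tilt [-3.e-03  6.e-04 -1.e+00] rows>= 5.5
   [  4.4 -57.2   1.9] az 0.013
   [  3.6 -57.2   1.9] az 0.013
   [  2.9 -57.3   1.9] az 0.013
   [  2.1 -57.3   1.9] az 0.013
   [  1.4 -57.3   1.9] az 0.013
   [  0.7 -57.3   1.9] az 0.013
```

```bash
python3 -m crank '4.4 -57 2 0 0 .013; 3.6 -57 2 0 0 .013; 3 -57 2 0 0 .013; 2 -57 2 0 0 .013; 1.4 -57 2 0 0 .013'; python3 -m crank '.7 -57 2 0 0 .013; 0 0 0 0 0 0; 0 0 0 0 0 0;0 0 0 0 0 0';  python3 - <<'E'
from h import *
st(); save('wrist','w18.png'); C=cam('wrist')
for t,z in [('weight_m_mid',.0195),('weight_s_mid',.0165)]:
  for d in optics.recognise('wrist',t): print(t,d['p'],(d['xy'][0]*640,d['xy'][1]*480),ray(C,(d['xy'][0]*640,d['xy'][1]*480),z).round(4))
E
```

```text
time: 30.48
eef_pos: [0.4993, 0.2866, 0.1905]
tcp_rot: [0.998, -0.069, -0.002, 0.001]
contact_force: [1.1, -0.5, 0.5]
opening: 0.7
time: 30.98
eef_pos: [0.5085, 0.34, 0.1903]
tcp_rot: [0.997, -0.076, -0.001, 0.0]
contact_force: [-0.0, 0.0, -0.5]
opening: 0.697
t 30.98 pos [0.5085 0.34   0.1903] yaw -0.151 F [-0.   0.  -0.5] op 0.697 q [ 0.42  0.19  1.77 -0.    1.18  0.58]
weight_s_mid 0.6 (354.688, 87.984) [0.5457 0.4282 0.0165]
weight_s_mid 0.18 (242.304, 348.288) [0.4227 0.2328 0.0165]
```

View pics/w18.png

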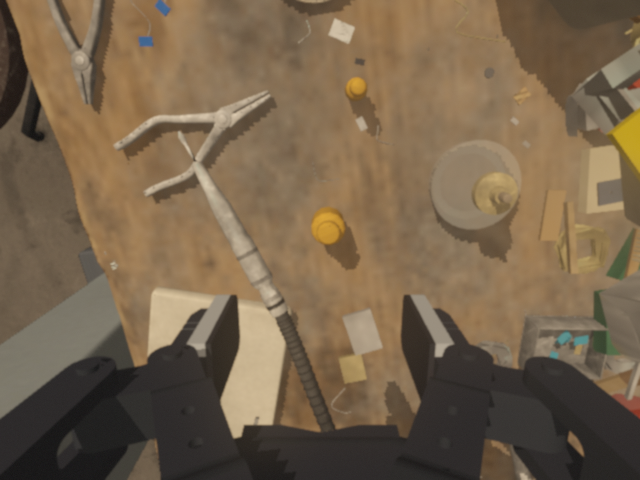

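Run:
```python
from h import *
C=cam('wrist')
p=fit('w18.png',(300,195,355,250),PR['m'],C,[.511,.329])
q=fit('w18.png',(335,65,375,110),PR['s'],C,[.546,.426])
print(ray(C,(328,233),.039),ray(C,(356,88),.033))
plan([p[0],p[1],.07],-.15)
```

```text
axis [0.5116 0.3298] rms px 1.62
axis [0.5474 0.428 ] rms px 2.07
[0.51169553 0.3298143  0.039     ] [0.54558169 0.42732854 0.033     ]
shift tool mm [  4.1  10.  121.3] turn az -0.002 yaw -0.152 tilt [ 2.e-04  0.e+00 -1.e+00] rows>= 1.9
   [ 1.4  3.3 40.4] az -0.001
   [ 1.4  3.3 40.4] az -0.001
   [ 1.4  3.3 40.4] az -0.001
```

```bash
python3 -m crank '1.4 3.3 40 0 0 0; 1.4 3.3 40 0 0 0; 1.4 3.3 40 0 0 0; 0 0 0 0 0 0; 0 0 0 0 0 0' .2 40;  python3 -m crank '0 0 0 0 0 0'
python3 - <<'E'
from h import *
st(); save('wrist','w19.png'); C=cam('wrist')
p=fit('w19.png',(260,180,390,380),PR['m'],C,[.511,.329])
plan([p[0],p[1],.009],-.15)
E
```

```text
time: 31.75
eef_pos: [0.5126, 0.3312, 0.0729]
tcp_rot: [0.997, -0.075, 0.001, -0.001]
contact_force: [-0.1, -0.5, 0.3]
opening: 0.603
time: 31.88
eef_pos: [0.5132, 0.3317, 0.0739]
tcp_rot: [0.997, -0.075, 0.002, -0.001]
contact_force: [1.6, 0.0, 0.7]
opening: 0.6
t 31.88 pos [0.5132 0.3317 0.0739] yaw -0.15 F [1.6 0.  0.7] op 0.6 q [0.41 0.32 1.85 0.   0.97 0.56]
axis [0.511  0.3294] rms px 2.19
shift tool mm [-1.8  2.7 64.7] turn az 0.0 yaw -0.15 tilt [ 0.004   0.0017 -1.    ] rows>= 1.0
   [-0.9  1.4 32.3] az 0.0
   [-0.9  1.4 32.3] az 0.0
```

View pics/w19.png

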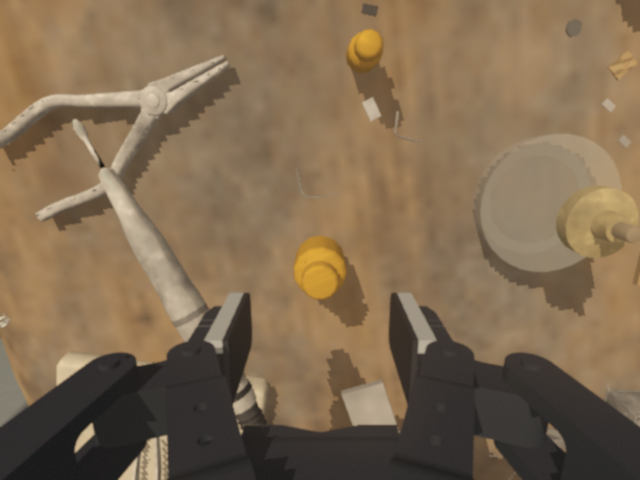

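Run:
```python
from h import *
C=cam('wrist'); M=R.from_euler('z',-.15).as_matrix()
for q in [(150,230),(185,270),(205,300),(240,355)]:
    p=ray(C,q,.02); print(p.round(3),'rel',(M.T@(p-[.511,.3295,0]))[:2].round(3))
```

```text
[0.432 0.362 0.02 ] rel [-0.083  0.02 ]
[0.444 0.339 0.02 ] rel [-0.068 -0.001]
[0.45  0.322 0.02 ] rel [-0.059 -0.017]
[0.462 0.288 0.02 ] rel [-0.043 -0.049]
```

```bash
python3 -m crank '-.8 2 28 0 0 0; 0 0 20 0 0 0; 0 0 13 0 0 0; 0 0 0 0 0 0; 0 0 0 0 0 0'; python3 -m crank '0 0 0 0 0 0; 0 0 0 0 0 0; 0 0 0 0 0 0; 0 0 0 0 0 0;0 0 0 0 0 0' -1 40; python3 -m crank '0 0 -10 0 0 0; 0 0 -30 0 0 0; 0 0 -50 0 0 0;0 0 -50 0 0 0; 0 0 -50 0 0 0';python3 - <<'E'
from h import *
st(); save('wrist','w20.png'); plan([.47,.04,.2],-.11)
E
```

```text
time: 32.55
eef_pos: [0.511, 0.3294, 0.0108]
tcp_rot: [0.997, -0.075, 0.001, -0.0]
contact_force: [0.2, -0.1, -0.1]
opening: 0.597
time: 33.17
eef_pos: [0.5113, 0.3295, 0.0113]
tcp_rot: [0.997, -0.075, 0.001, -0.001]
contact_force: [-0.5, 0.3, 5.3]
opening: 0.296
time: 33.8
eef_pos: [0.5094, 0.3287, 0.2009]
tcp_rot: [0.997, -0.075, -0.001, 0.0]
contact_force: [0.4, 0.3, -2.0]
opening: 0.293
t 33.8 pos [0.5094 0.3287 0.2009] yaw -0.15 F [ 0.4  0.3 -2. ] op 0.293 q [ 0.41  0.16  1.78 -0.    1.2   0.56]
shift tool mm [  0.6 293.7   8.1] turn az -0.04 yaw -0.15 tilt [ 0.0105  0.0046 -0.9999] rows>= 4.7
   [ 0.1 58.7  1.6] az -0.008
   [-0.3 58.7  1.6] az -0.008
   [-0.8 58.7  1.6] az -0.008
   [-1.3 58.7  1.6] az -0.008
   [-1.7 58.7  1.6] az -0.008
```

View pics/w20.png

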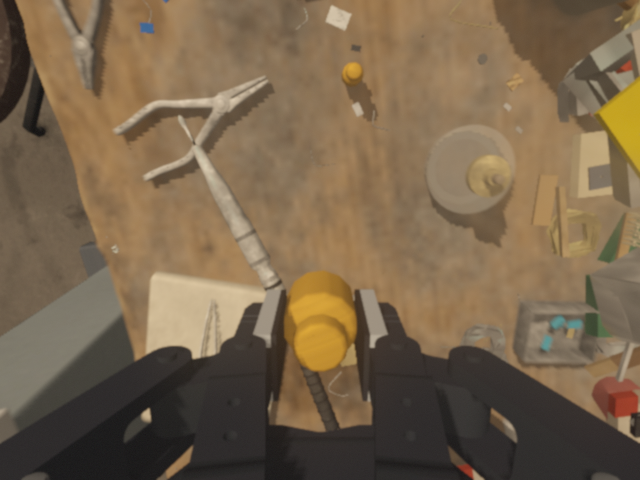

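```bash
python3 -m crank '0 58 0 0 0 -.008; 0 58 0 0 0 -.008; -1 58 0 0 0 -.008; -1 58 0 0 0 -.008; -2 58 0 0 0 -.008'
python3 - <<'E'
from h import *
st(); plan([.4165,-.2235,.14],-.073)
E
```

```text
time: 34.48
eef_pos: [0.4664, 0.0407, 0.1995]
tcp_rot: [0.999, -0.055, -0.0, 0.0]
contact_force: [1.2, -0.3, -1.0]
opening: 0.293
t 34.48 pos [0.4664 0.0407 0.1995] yaw -0.109 F [ 1.2 -0.3 -1. ] op 0.293 q [-0.13 -0.15  2.1  -0.    1.2  -0.02]
shift tool mm [-20.8 268.1  59.5] turn az -0.036 yaw -0.109 tilt [-9.e-04  0.e+00 -1.e+00] rows>= 4.4
   [-4.2 53.6 11.9] az -0.007
   [-4.5 53.6 11.9] az -0.007
   [-4.9 53.5 11.9] az -0.007
   [-5.3 53.5 11.9] az -0.007
   [-5.7 53.5 11.9] az -0.007
```

```bash
python3 -m crank '-1 53.6 8 0 0 -.007; -2 53.6 8 0 0 -.007; -5 53.5 12 0 0 -.007; -8 53.5 12 0 0 -.007; -9 53.5 18 0 0 -.007'; python3 -m crank '0 0 25 0 0 0; 0 0 25 0 0 0; 0 0 10 0 0 0; 0 0 0 0 0 0;0 0 0 0 0 0'; python3 -m crank '0 0 0 0 0 0; 0 0 0 0 0 0';python3 - <<'E'
from h import *
st(); save('wrist','w21.png'); plan([.4165,-.2235,.04],-.073); C=cam('wrist')
E
```

```text
time: 35.1
eef_pos: [0.4163, -0.2234, 0.1417]
tcp_rot: [0.999, -0.037, 0.0, 0.0]
contact_force: [1.3, -0.2, -1.6]
opening: 0.293
time: 35.72
eef_pos: [0.4178, -0.2222, 0.0831]
tcp_rot: [0.999, -0.037, 0.001, 0.001]
contact_force: [0.1, 0.8, -1.7]
opening: 0.297
time: 35.98
eef_pos: [0.4176, -0.2222, 0.0829]
tcp_rot: [0.999, -0.037, 0.001, 0.0]
contact_force: [-0.0, -0.2, -1.5]
opening: 0.293
t 35.98 pos [ 0.4176 -0.2222  0.0829] yaw -0.075 F [-0.  -0.2 -1.5] op 0.293 q [-0.7   0.02  2.17  0.    0.95 -0.63]
shift tool mm [-0.9  1.4 42.7] turn az -0.002 yaw -0.075 tilt [ 8.e-04 -7.e-04 -1.e+00] rows>= 0.7
   [-0.9  1.4 42.7] az -0.002
```

View pics/w21.png

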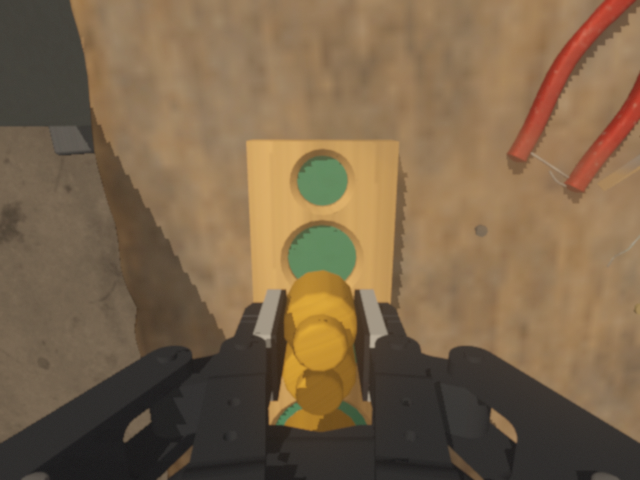

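```bash
python3 - <<'E'
from h import *
C=cam('wrist')
s=ray(C,(322.5,181),.014); print(s.round(4), 'M pred',(s+.041*np.array([-.0726,-.9974,0])).round(4))
E
python3 -m crank '0 .8 22 0 0 0; 0 0 20 0 0 0; 0 0 8 0 0 0; 0 0 0 0 0 0; 0 0 0 0 0 0'
```

```text
[ 0.4201 -0.1824  0.014 ] M pred [ 0.4172 -0.2233  0.014 ]
time: 36.65
eef_pos: [0.4177, -0.2232, 0.033]
tcp_rot: [0.999, -0.037, 0.001, 0.0]
contact_force: [0.6, -0.0, -1.1]
opening: 0.296
```

```bash
python3 -m crank '0 0 4 0 0 0; 0 0 2 0 0 0; 0 0 0 0 0 0; 0 0 0 0 0 0'; python3 -m crank '0 0 1.5 0 0 0; 0 0 1 0 0 0; 0 0 0 0 0 0; 0 0 0 0 0 0'
```

```text
time: 37.15
eef_pos: [0.4171, -0.2228, 0.0262]
tcp_rot: [0.999, -0.037, 0.0, 0.0]
contact_force: [-0.1, -0.8, -1.9]
opening: 0.296
time: 37.65
eef_pos: [0.4173, -0.223, 0.0252]
tcp_rot: [0.999, -0.037, -0.0, -0.0]
contact_force: [-3.4, 2.1, 9.9]
opening: 0.292
```

Seated (contact at 25.2 mm, expected 25.3). Release and go for S.

```bash
python3 -m crank '0 0 0 0 0 0; 0 0 0 0 0 0; 0 0 0 0 0 0' .1; python3 -m crank '0 0 -20 0 0 0; 0 0 -40 0 0 0; 0 0 -60 0 0 0;0 0 -60 0 0 0; 0 0 0 0 0 0'
python3 - <<'E'
from h import *
st(); save('wrist','w22.png'); plan([.465,.04,.21],-.073)
E
```

```text
time: 38.02
eef_pos: [0.417, -0.2227, 0.0235]
tcp_rot: [0.999, -0.038, -0.0, -0.0]
contact_force: [-0.8, -1.0, -0.3]
opening: 0.551
time: 38.65
eef_pos: [0.4198, -0.225, 0.2099]
tcp_rot: [0.999, -0.037, 0.005, 0.004]
contact_force: [0.1, -0.0, -0.7]
opening: 0.549
t 38.65 pos [ 0.4198 -0.225   0.2099] yaw -0.075 F [ 0.1 -0.  -0.7] op 0.549 q [-0.71 -0.15  2.08 -0.    1.2  -0.63]
shift tool mm [  26.9 -266.5   -4.5] turn az -0.002 yaw -0.075 tilt [ 0.0046 -0.0039 -1.    ] rows>= 4.3
   [  5.4 -53.3  -0.9] az -0.0
   [  5.4 -53.3  -0.9] az -0.0
   [  5.4 -53.3  -0.9] az -0.0
   [  5.4 -53.3  -0.9] az -0.0
   [  5.5 -53.3  -0.9] az -0.0
```

View pics/w22.png

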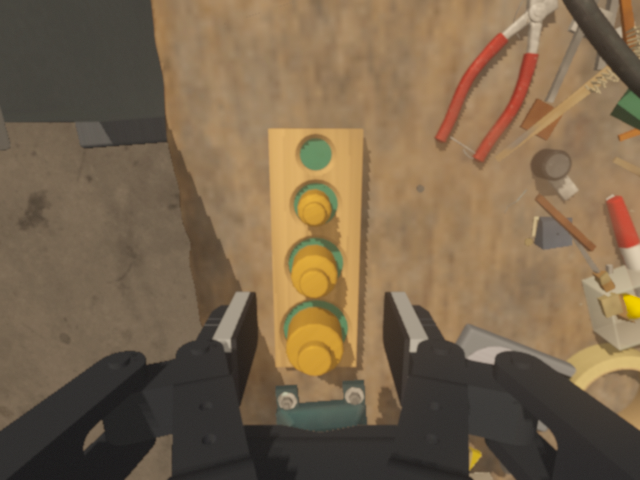

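```bash
python3 -m crank '6 -54 0 0 0 0; 6 -54 0 0 0 0; 5 -54 0 0 0 0; 5 -54 0 0 0 0; 5 -54 0 0 0 0'
python3 - <<'E'
from h import *
st(); plan([.545,.437,.18],-.2)
E
```

```text
time: 39.33
eef_pos: [0.4629, 0.0463, 0.2011]
tcp_rot: [0.999, -0.038, -0.002, -0.0]
contact_force: [1.1, -1.6, -0.0]
opening: 0.548
t 39.33 pos [0.4629 0.0463 0.2011] yaw -0.075 F [ 1.1 -1.6 -0. ] op 0.548 q [-0.12 -0.16  2.1  -0.    1.2  -0.04]
shift tool mm [  52.5 -395.8   20.9] turn az 0.125 yaw -0.075 tilt [-4.e-03  4.e-04 -1.e+00] rows>= 6.4
   [  7.5 -56.5   3. ] az 0.018
   [  6.5 -56.7   3. ] az 0.018
   [  5.5 -56.8   3. ] az 0.018
   [  4.5 -56.9   3. ] az 0.018
   [  3.5 -56.9   3. ] az 0.018
   [  2.4 -57.    3. ] az 0.018
   [  1.4 -57.    3. ] az 0.018
```

```bash
python3 -m crank '7.5 -56.5 3 0 0 .018; 6.5 -56.7 3 0 0 .018; 5.5 -56.8 3 0 0 .018; 4.5 -57 3 0 0 .018; 3.5 -57 3 0 0 .018'; python3 -m crank '2.4 -57 3 0 0 .018; 1.4 -57 3 0 0 .018; 0 0 0 0 0 0; 0 0 0 0 0 0; 0 0 0 0 0 0' 0 30;  python3 - <<'E'
from h import *
st(); save('wrist','w23.png'); C=cam('wrist')
for t,z in [('weight_s_mid',.0165)]:
  for d in optics.recognise('wrist',t): print(t,d['p'],(d['xy'][0]*640,d['xy'][1]*480),ray(C,(d['xy'][0]*640,d['xy'][1]*480),z).round(4))
u=proj(C,[.546,.427,.016]); b=[int(u[0]-35),int(u[1]-35),int(u[0]+35),int(u[1]+35)]
p=fit('w23.png',b,PR['s'],C,[.546,.427]); plan([p[0],p[1],.07],-.2)
E
```

```text
time: 39.95
eef_pos: [0.5219, 0.3251, 0.1853]
tcp_rot: [0.997, -0.083, -0.002, 0.001]
contact_force: [0.3, -0.4, 1.0]
opening: 0.55
time: 40.58
eef_pos: [0.5463, 0.4339, 0.1819]
tcp_rot: [0.995, -0.101, -0.001, 0.001]
contact_force: [-0.5, 0.4, -0.5]
opening: 0.503
t 40.58 pos [0.5463 0.4339 0.1819] yaw -0.202 F [-0.5  0.4 -0.5] op 0.503 q [ 0.53  0.38  1.56 -0.    1.21  0.73]
weight_s_mid 0.65 (321.28, 221.712) [0.5448 0.4294 0.0165]
axis [0.5467 0.4278] rms px 1.55
shift tool mm [  1.3   6.2 112.9] turn az -0.002 yaw -0.202 tilt [ 1.e-04 -1.e-04 -1.e+00] rows>= 1.8
   [ 0.6  3.1 56.4] az -0.001
   [ 0.6  3.1 56.4] az -0.001
```

View pics/w23.png

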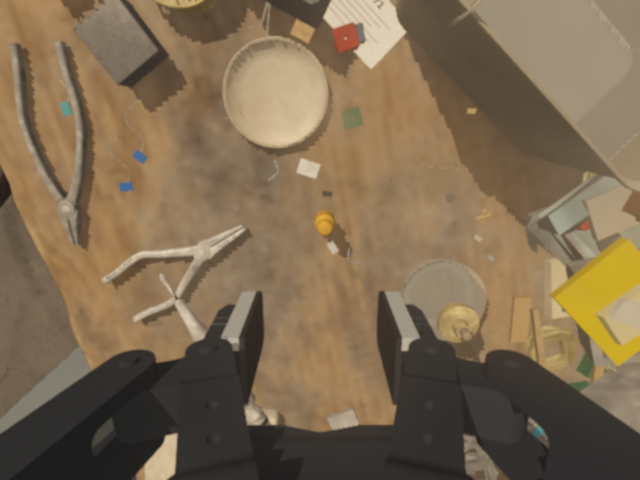

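```bash
python3 -m crank '.5 2 40 0 0 0; .5 2 40 0 0 0; 0 2 32 0 0 0; 0 0 0 0 0 0; 0 0 0 0 0 0' 0 30;  python3 -m crank '0 0 0 0 0 0'
python3 - <<'E'
from h import *
st(); save('wrist','w24.png'); C=cam('wrist')
u=proj(C,[.5467,.4278,.016]); b=[int(u[0]-45),int(u[1]-45),int(u[0]+45),int(u[1]+50)]
p=fit('w24.png',b,PR['s'],C,[.546,.427]); plan([p[0],p[1],.009],-.2)
E
```

```text
time: 41.3
eef_pos: [0.5474, 0.4294, 0.0727]
tcp_rot: [0.995, -0.101, 0.001, -0.001]
contact_force: [-0.2, -0.4, 0.8]
opening: 0.5
time: 41.42
eef_pos: [0.5478, 0.43, 0.0736]
tcp_rot: [0.995, -0.1, 0.002, -0.001]
contact_force: [0.3, -0.0, -0.1]
opening: 0.498
t 41.42 pos [0.5478 0.43   0.0736] yaw -0.201 F [ 0.3 -0.  -0.1] op 0.498 q [0.52 0.48 1.62 0.   1.03 0.72]
axis [0.5466 0.4284] rms px 1.99
shift tool mm [-0.8  1.9 64.2] turn az -0.001 yaw -0.201 tilt [ 0.0036  0.0021 -1.    ] rows>= 1.0
   [-0.4  1.  32.1] az -0.001
   [-0.4  1.  32.1] az -0.001
```

View pics/w24.png

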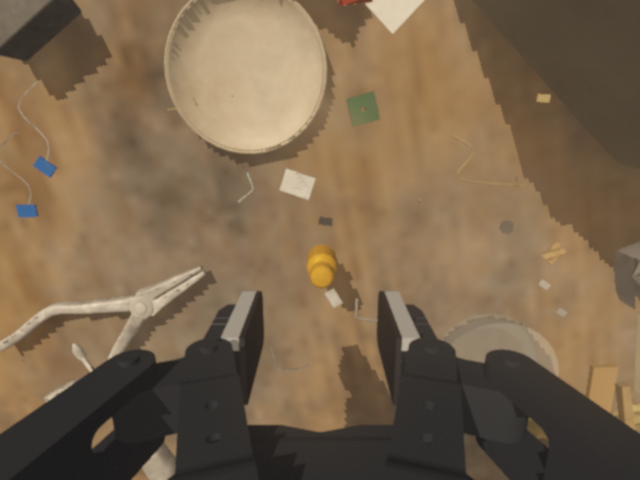

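```bash
python3 -m crank '-.4 .8 28 0 0 0; 0 .5 20 0 0 0; 0 0 14.5 0 0 0; 0 0 0 0 0 0; 0 0 0 0 0 0'; python3 -m crank '0 0 0 0 0 0; 0 0 0 0 0 0; 0 0 0 0 0 0; 0 0 0 0 0 0;0 0 0 0 0 0' -1 30; python3 -m crank '0 0 0 0 0 0;0 0 0 0 0 0'; python3 -m crank '0 0 -10 0 0 0; 0 0 -30 0 0 0; 0 0 -50 0 0 0;0 0 -50 0 0 0; 0 0 -50 0 0 0';python3 - <<'E'
from h import *
st(); save('wrist','w25.png'); plan([.475,.06,.2],-.12)
E
```

```text
time: 42.1
eef_pos: [0.5462, 0.4284, 0.0088]
tcp_rot: [0.995, -0.1, 0.001, -0.0]
contact_force: [0.5, 0.7, 0.9]
opening: 0.495
time: 42.72
eef_pos: [0.5463, 0.4285, 0.0092]
tcp_rot: [0.995, -0.1, 0.001, -0.001]
contact_force: [-0.9, -0.6, 5.5]
opening: 0.169
time: 42.98
eef_pos: [0.5463, 0.4285, 0.0093]
tcp_rot: [0.995, -0.1, 0.001, -0.001]
contact_force: [-1.1, 0.1, 5.1]
opening: 0.163
time: 43.6
eef_pos: [0.545, 0.4277, 0.199]
tcp_rot: [0.995, -0.1, -0.001, 0.0]
contact_force: [0.5, 1.0, -0.8]
opening: 0.163
t 43.6 pos [0.545  0.4277 0.199 ] yaw -0.201 F [ 0.5  1.  -0.8] op 0.163 q [ 0.52  0.35  1.56 -0.    1.24  0.72]
shift tool mm [  1.8 377.    5.6] turn az -0.081 yaw -0.201 tilt [ 0.0107  0.0061 -0.9999] rows>= 6.0
   [ 0.3 53.9  0.8] az -0.012
   [-0.4 53.9  0.8] az -0.012
   [-1.  53.9  0.8] az -0.012
   [-1.6 53.8  0.8] az -0.012
   [-2.2 53.8  0.8] az -0.012
   [-2.8 53.8  0.8] az -0.012
   [-3.5 53.8  0.8] az -0.012
```

View pics/w25.png

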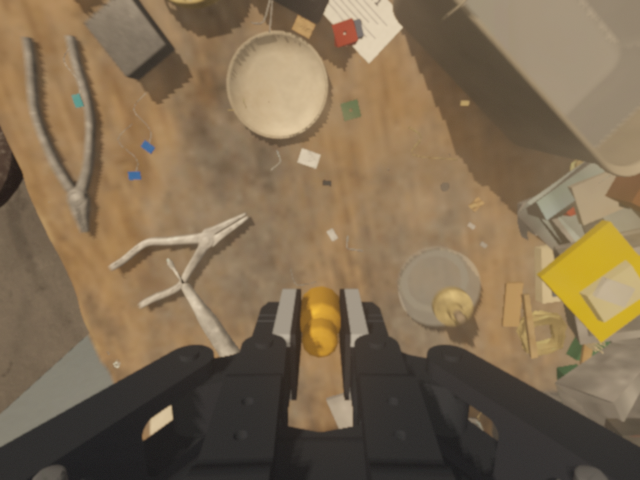

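Held. The floor should come at TCP z ≈ 0.0233. I'll carry it to the S well at (0.4202,-0.1822).

```bash
python3 -m crank '0 54 0 0 0 -.012; 0 54 0 0 0 -.012; -1 54 0 0 0 -.012; -1.6 54 0 0 0 -.012; -2 54 0 0 0 -.012'; python3 -m crank '-2.5 54 0 0 0 -.012; -3 54 0 0 0 -.012'
python3 - <<'E'
from h import *
st(); plan([.4202,-.1822,.14],-.073)
E
```

```text
time: 44.28
eef_pos: [0.4925, 0.1614, 0.1976]
tcp_rot: [0.998, -0.07, -0.0, 0.0]
contact_force: [0.5, 0.3, 0.4]
opening: 0.167
time: 44.52
eef_pos: [0.4725, 0.0553, 0.1977]
tcp_rot: [0.998, -0.058, -0.0, 0.0]
contact_force: [0.3, 0.3, -0.5]
opening: 0.166
t 44.52 pos [0.4725 0.0553 0.1977] yaw -0.116 F [ 0.3  0.3 -0.5] op 0.166 q [-0.1  -0.13  2.09 -0.    1.19  0.02]
shift tool mm [-24.4 242.   57.7] turn az -0.043 yaw -0.116 tilt [-4.e-04 -1.e-04 -1.e+00] rows>= 4.0
   [-4.9 48.4 11.5] az -0.009
   [-5.3 48.4 11.5] az -0.009
   [-5.7 48.3 11.5] az -0.009
   [-6.1 48.3 11.5] az -0.009
   [-6.6 48.2 11.5] az -0.009
```

```bash
python3 -m crank '-2 48.4 8 0 0 -.009; -3 48.4 8 0 0 -.009; -6 48.3 12 0 0 -.009; -8.6 48.3 12 0 0 -.009; -9 48.2 18 0 0 -.009'; python3 -m crank '0 0 25 0 0 0; 0 0 25 0 0 0; 0 0 10 0 0 0; 0 0 0 0 0 0;0 0 0 0 0 0'; python3 -m crank '0 0 0 0 0 0; 0 0 0 0 0 0';python3 - <<'E'
from h import *
st(); save('wrist','w26.png'); plan([.4202,-.1822,.04],-.073)
E
```

```text
time: 45.15
eef_pos: [0.4206, -0.1824, 0.1399]
tcp_rot: [0.999, -0.036, 0.001, 0.0]
contact_force: [-0.0, -0.0, -0.3]
opening: 0.162
time: 45.78
eef_pos: [0.4219, -0.1812, 0.0811]
tcp_rot: [0.999, -0.036, 0.001, 0.001]
contact_force: [-0.2, -0.3, -0.7]
opening: 0.167
time: 46.02
eef_pos: [0.4217, -0.1811, 0.0808]
tcp_rot: [0.999, -0.036, 0.001, 0.0]
contact_force: [-0.3, 0.0, -0.8]
opening: 0.166
t 46.02 pos [ 0.4217 -0.1811  0.0808] yaw -0.072 F [-0.3  0.  -0.8] op 0.166 q [-0.63 -0.01  2.21  0.    0.94 -0.56]
shift tool mm [-1.3  1.2 40.7] turn az 0.001 yaw -0.072 tilt [ 9.e-04 -6.e-04 -1.e+00] rows>= 0.7
   [-1.3  1.2 40.7] az 0.001
```

View pics/w26.png

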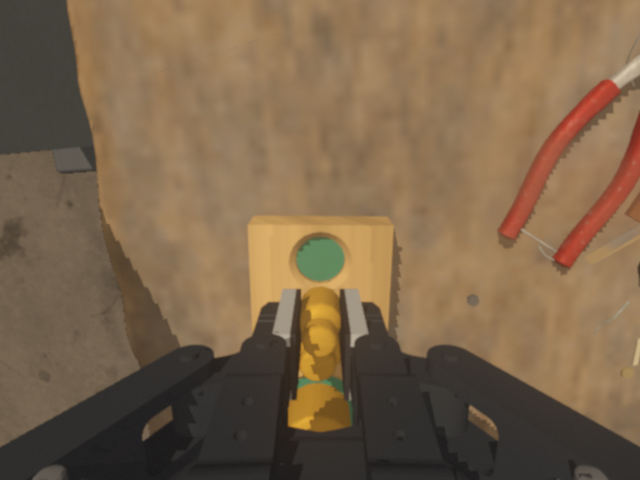

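```bash
python3 - <<'E'
from h import *
C=cam('wrist'); print(ray(C,(320,259),.014).round(4))
E
python3 -m crank '-.5 .8 22 0 0 0; 0 0 18 0 0 0; 0 0 8 0 0 0; 0 0 0 0 0 0; 0 0 0 0 0 0'
```

```text
[ 0.4199 -0.1824  0.014 ]
time: 46.7
eef_pos: [0.4212, -0.182, 0.0328]
tcp_rot: [0.999, -0.036, 0.001, 0.0]
contact_force: [0.1, 0.1, -1.0]
opening: 0.171
```

```bash
python3 -m crank '-.6 0 4 0 0 0; 0 0 3 0 0 0; 0 0 0 0 0 0; 0 0 0 0 0 0'; python3 -m crank '0 0 1.5 0 0 0; 0 0 1 0 0 0; 0 0 0 0 0 0; 0 0 0 0 0 0'
```

```text
time: 47.2
eef_pos: [0.4201, -0.1816, 0.0251]
tcp_rot: [0.999, -0.036, -0.0, -0.0]
contact_force: [0.3, 0.4, -0.8]
opening: 0.165
time: 47.7
eef_pos: [0.4203, -0.1818, 0.0232]
tcp_rot: [0.999, -0.036, -0.0, 0.0]
contact_force: [-0.9, 0.8, 6.7]
opening: 0.167
```

```bash
python3 -m crank '0 0 0 0 0 0; 0 0 0 0 0 0; 0 0 0 0 0 0' -.2; python3 -m crank '0 0 -20 0 0 0; 0 0 -40 0 0 0; 0 0 -60 0 0 0;0 0 -60 0 0 0; 0 0 0 0 0 0'; python3 -m crank '0 -10 -20 0 0 0; 0 0 0 0 0 0; 0 0 0 0 0 0;0 0 0 0 0 0'
python3 - <<'E'
from h import *
st(); save('wrist','w27.png'); save('scene','s27.png'); save('top','t27.png')
im=cv2.imread('pics/s27.png')[300:420,340:500]; cv2.imwrite('pics/s27c.png',cv2.resize(im,None,fx=4.5,fy=4.5,interpolation=3))
im=cv2.imread('pics/t27.png')[170:320,160:400]; cv2.imwrite('pics/t27c.png',cv2.resize(im,None,fx=3.3,fy=3.3,interpolation=3))
E
```

```text
time: 48.08
eef_pos: [0.42, -0.1816, 0.0224]
tcp_rot: [0.999, -0.036, -0.0, -0.0]
contact_force: [0.3, 1.0, -0.2]
opening: 0.404
time: 48.7
eef_pos: [0.423, -0.1837, 0.2088]
tcp_rot: [0.999, -0.036, 0.005, 0.004]
contact_force: [0.3, -0.5, -0.8]
opening: 0.401
time: 49.2
eef_pos: [0.4202, -0.1715, 0.2211]
tcp_rot: [0.999, -0.036, -0.001, -0.001]
contact_force: [-1.2, 0.0, 0.1]
opening: 0.4
t 49.2 pos [ 0.4202 -0.1715  0.2211] yaw -0.072 F [-1.2  0.   0.1] op 0.4 q [-0.61 -0.21  2.11 -0.    1.25 -0.54]
```

View pics/w27.png

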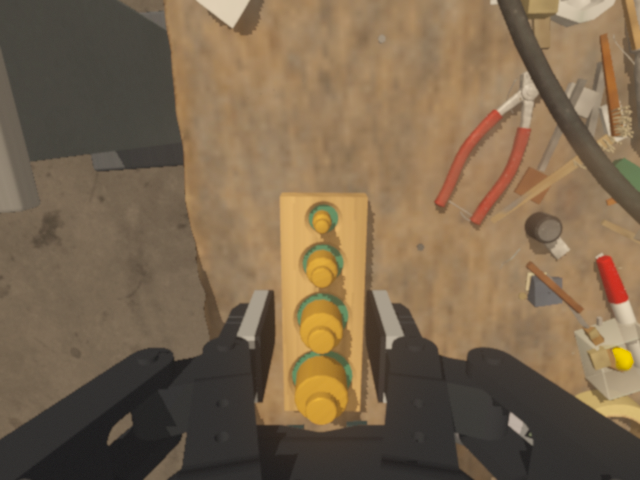

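View pics/s27c.png

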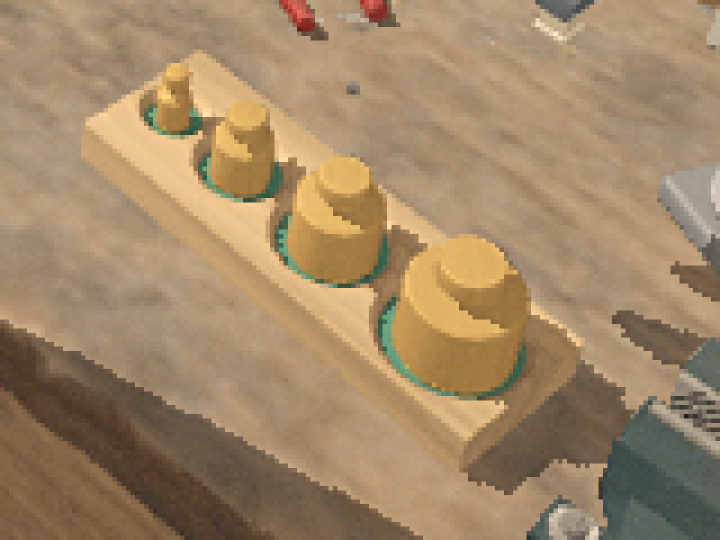

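View pics/t27c.png

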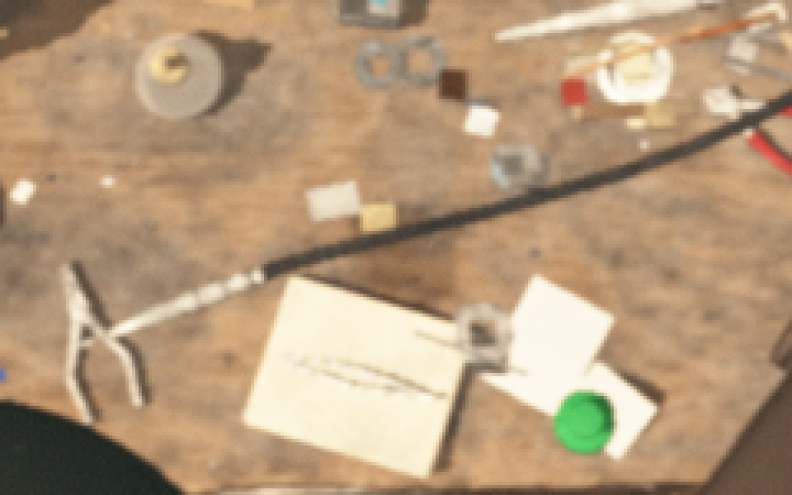

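All four weights stand upright in their wells. The tweezers lie on the board, and the lamp (180,75 in the crop) and the green look-alike (585,422) haven't moved. Handing in.

```bash
python3 -c "
from plant import ctrl; print(ctrl.sign_off())"
```

```text
the job is handed in; nothing more can be done
None
```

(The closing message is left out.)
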